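# Refit the cell and click the cover shut on a microscope lamp's battery pack

## Task

Put the fat cell into the empty trough of the ring light's battery pack with its button end towards the pack's raised head, then lay the cover on the front deck, slide it under both rails and push it home until its springy tongue clicks up behind the ledge. Work gently: do not force the cover, the cell or the pack, leave the other things on the bench where they are, and let go at the end.

Things in the scene. Friction and masses are not known exactly. Their poses are not given: they have to be found in the camera images.
- pack: Off-white battery pack fixed to the bench, 102 mm wide (y), 61 high. Origin on the bench, midway between its sides; z up; x = the way the cover closes, towards the raised head. Millimetres in these axes from here on: it runs x -70 (front, open) to 100. Flat deck 34 high, x -70 to 62. Head x 62 to 100, 61 high, dimmer knob on it 74 high at x 74, y 29. Its face at x 62 is the cover's rigid stop.
- trough (a point): Centre of the floor of the cell's trough in the pack's deck; axes as the pack's. In the pack's axes it lies at x 20.5, y 0, z 20.5. The trough is 73 mm long (x -16 to 57), 28.4 wide and 13.5 deep, so a seated cell's axis lies 33.5 above the bench and its upper half stands above the deck.
- rail_mouth (a point): On the deck, centre line, where the rails begin: pack x -20, y 0, z 34; axes as the pack's. Two rails run from here to x 62: side walls 89 mm apart inside, lips overhead, 5 mm above the deck (their tops at 8), reaching in to 39.5 mm from the centre line. From x -35 to -20 the walls, without lips, flare outwards by 4 mm. Before that, x -70 to -35, the deck is clear: the landing.
- ledge (a point): Middle of the lower rear edge of the ledge: pack x 66, y 0, z 55; axes as the pack's. The ledge is a 26 mm wide bar (x 64 to 66, z 55 to 61) across the front of an open slot in the head's middle. The cover's barb passes under it and springs up behind it.
- cover_grip (a point): Centre of the grip rib of the loose grey cover (84 x 86 mm, 70 g). x towards its leading, tongue end; z up. Rib 12 mm thick (x), 36 wide (y), 14 tall; this point is 27 above the underside. From here the cover reaches x -22 to 62. Runners at its sides, 3 mm thick, out to 43 from the centre line; hood 42 wide, flat top 20 above the underside, open in front. Home: this point at pack x 0, y 0, z 61.
- barb (a point): Upper rear edge of the barb on the cover's tongue, hinged in the hood's top, sprung up. Axes as the tongue's, x forward; its sloping tip is 12 mm further on. At rest 67 mm ahead of and 3.5 below cover_grip. The ledge bends it down 2.5 mm: the push rises to some 9 to 18 N, drops as it clicks up, and within 1 mm meets the rigid stop. Over 30 N damages the rails. Clicked: pack x 66.2 to 67.2, z 57.5.
- cell_center (a point): Centre of the fat dark grey cell, diameter 26 mm, length 68 mm with its button, 90 g, lying on its side; x runs along the cell towards the button end. (A thinner 14 mm cell nearby is not wanted.)
- cell_button (a point): The tip of the cell's small steel button, 35.5 mm from point cell_center along the cell's x.
- small_cell: Thin cell, diameter 14 mm, 50 mm long: leave alone. Origin under its middle.
- eyepiece_cap: Black eyepiece dust cap, 36 mm across, 13 mm high: leave alone.
- dropper: Amber dropper bottle, 30 mm across, 75 mm high: leave alone.
- driver: Screwdriver, 150 mm long, lying: leave alone.
- dish: Covered glass dish, 64 mm across, 16 mm high: leave alone.
- sample_jar: Glass sample jar, 44 mm across, 55 mm high: leave alone.
- tweezers: Steel tweezers, 120 mm long, lying: leave alone.
- slide_case: Slide case, 100 x 82 x 35 mm: leave alone.

How it is judged:
By the outcome, as a careful person would: the job done as asked, in the order asked, and still so for the second after the job is handed in, with the robot touching nothing.
It also fails if it takes over 64 s, if anything falls off the work surface, if the arm or the gripper's body presses on something with over 40 N, if the wrist force passes 120 N, or if a joint passes its speed limit or range.

## Robot

A 7-joint arm with a two-finger parallel gripper is mounted at the origin on the work surface. World frame = base frame: x ahead of the robot, y to its left, z up, the work surface at z = 0. Lengths are in mm, angles in rad, forces in N, time in s.
With the tool pointing down it reaches from about 350 to 900 mm from the base axis. Payload 8.1 kg.
Tool frame: the origin (TCP) lies on the centre line of the jaws, within the pads' length; the fingertips stand manip.tcp_to_tips ahead of it and the grasp point (between the pads) is the TCP (manip.tcp_to_tips is the distance from the TCP to the fingertips, in mm); y points along the fingers, z is the direction in which the jaws open and shut, and the axes are right-handed (so a half turn about y gives the same grasp; the last joint's range is limited). The gripper opens to 92 mm and grips with 3 to 60 N. Pads are 19 mm wide; open, the fingers measure 130 mm over their backs; the gripper's body (75 mm by 190 mm) begins 47 mm behind the grasp point.
Start: joints at [1.188, 0.434, 0.025, 1.573, -0.012, 1.134, -0.075], TCP at [172.578, -600.714, 245.742] pointing down, gripper open.
Joint ranges: [-2.62, 2.62], [-0.44, 2.09], [-1.27, 1.32], [0.08, 2.57], [-1.32, 4.46], [0.12, 2], [-2.74, 2.74]. Speed limits (rad/s): [2.22, 2.22, 3.01, 3.01, 3.14, 3.14, 3.14].

## Interface

Orientations are given as a unit quaternion [w, x, y, z].
In Python, from workcell import manip, eyes, job gives the robot as it stands.
- The arm moves only by the tool arm_command, never from a script. Its argument "motion" is text: rows parted by semicolons, each of 5 numbers parted by spaces: the shift along the tool's x, y, z in cm, then the turn about the tool's y in degrees, then the opening in per cent of the stroke, from 0 (shut) to 100 (fully open). A call has 1 to 10 rows; each row is the pose to reach, as a shift and turn from the pose commanded when the call began, along the tool's axes at that moment; what a row does not reach only later rows make up. A row lasts 1/8 s, in which the tool goes at most 62.5 mm and 10.7 degrees, less where a joint would pass 70% of its speed; a pose out of reach is approached as far as the arm can. A call with a gripper value outside its range is refused whole. The fingers move at their own pace and stop on an object; the grip force is fixed at half the most. Time passes only in rows, so rows that repeat a pose let the fingers close. It gives the time, the measured TCP pose, the force and the opening at its end, in the units of the state.
- manip.read_state(): the state, without advancing time (a new reading comes with each control period).
- eyes.get_image(name): name is "scene" or "top" or "wrist"; returns the picture (480x640x3 uint8, red, green, blue); there is no depth.
- eyes.get_calibration(name): a dict with "fx", "fy", "cx", "cy" (pixels), "pose" (4x4, takes a point from camera to world coordinates). Camera axes: x right, y up, looking along -z (the intrinsics and any distortion apply to the point x, -y, -z); pixel columns grow to the right and rows downward; lengths in mm; the calibration is good to about 2 mm. The wrist camera is an equidistant fisheye: a pixel r from the principal point sees the ray r / f radians off the axis. A picture is of the moment at which its call begins: read the wrist's pose just before it. get_calibration takes no time and is no camera call; for the wrist camera it gives the pose at the moment of the call.
- job.finish_job(): hands the job in, once; it reports no verdict.
The state is a dict: "clock": time; "q": joint angles; "joint_velocities": joint speeds; "joint_torque": joint torques, N m; "tool_pos": TCP position; "tcp_rot": TCP orientation; "wrist_force": force on the tool from outside, world axes, zero at the start; "wrist_torque": the same for the moment, N m; "grip_width": finger opening in mm.
Only numpy, scipy, OpenCV 4.12 (cv2) and the standard library are available. Lean on these libraries where they do the work, as an engineer would, in place of code of your own. Each camera call takes 0.05 s, during which the arm holds its last target.

## Working session

There is one attempt and no reset: what is moved stays moved. The work goes in short steps, Python scripts to look and compute and a tool call to move; the robot and the scene stay as the last step left them, time stands still between calls to the robot, and variables do not carry over. Pictures are saved under pics/ and viewed, and the job is handed in when it is done.

Besides the shell and the picture viewer there is one more tool, called after "Call:" as name(argument=value, ...), one argument or row to a line, values as JSON. arm_command: Moves the arm, as the interface text tells. Its arguments: {"type":"object","properties":{"motion":{"type":"string"}},"required":["motion"]}

```bash
ls; mkdir -p pics
python3 - <<'E'
from workcell import manip, eyes, job
import cv2
s=manip.read_state()
print({k:s[k] for k in s}, manip.tcp_to_tips)
for n in ["scene","top","wrist"]:
    c=eyes.get_calibration(n); print(n,c)
    cv2.imwrite(f"pics/{n}0.png",eyes.get_image(n)[:,:,::-1])
E
```

```text
pics
{'clock': 0.0, 'q': array([ 1.18839012,  0.43520251,  0.02495262,  1.57407123, -0.01161542,
        1.1339893 , -0.07508594]), 'joint_velocities': array([-0.00109975, -0.00080052,  0.00013012,  0.00093337, -0.00130308,
        0.00055292, -0.0004375 ]), 'joint_torque': array([-3.36388496e-05, -6.67857170e+01,  9.85292494e-01, -3.14460218e+01,
       -6.04825420e-02,  4.31203446e-02,  1.81557480e-04]), 'tool_pos': array([ 172.44170649, -600.25472307,  244.96742114]), 'tcp_rot': array([ 0.09847312, -0.0987044 ,  0.70072673, -0.69967316]), 'wrist_force': array([ 0.50890896,  0.39568956, -0.05854741]), 'wrist_torque': array([ 0.01278797, -0.03404468, -0.04832178]), 'grip_width': 91.54423551274886} 19.0
scene {'fx': 517.3315570757867, 'fy': 517.3315570757867, 'cx': 326.80599397615873, 'cy': 239.9920861464124, 'pose': array([[ 4.08414042e-01, -5.20880705e-01,  7.49587394e-01,
         1.33685615e+03],
       [ 9.12796268e-01,  2.33931969e-01, -3.34781730e-01,
        -2.72893441e+02],
       [-9.71111387e-04,  8.20950136e-01,  5.70999065e-01,
         6.58513073e+02],
       [ 0.00000
[... 287 characters left out ...]
582e-01, -3.64810877e-02,  3.93870841e-03,
         7.12425864e+01],
       [-3.89498679e-03,  2.12201493e-01,  9.77218172e-01,
         1.33305017e+03],
       [ 0.00000000e+00,  0.00000000e+00,  0.00000000e+00,
         1.00000000e+00]])}
wrist {'fx': 371.64829954431775, 'fy': 371.64829954431775, 'cx': 320.4430934408215, 'cy': 232.60496833124023, 'pose': array([[ 2.76994731e-01,  9.24855138e-01,  2.60608695e-01,
         2.43122528e+02],
       [-9.60871016e-01,  2.66865994e-01,  7.42255459e-02,
        -5.81291033e+02],
       [-8.99721163e-04, -2.70971427e-01,  9.62586971e-01,
         3.83259745e+02],
       [ 0.00000000e+00,  0.00000000e+00,  0.00000000e+00,
         1.00000000e+00]])}
```

View pics/scene0.png

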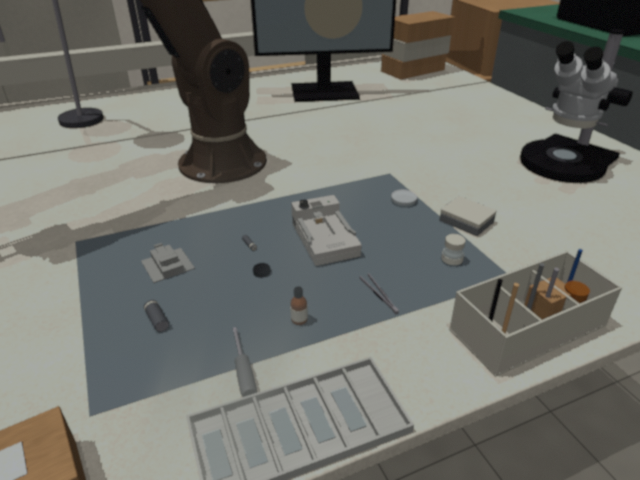

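View pics/top0.png

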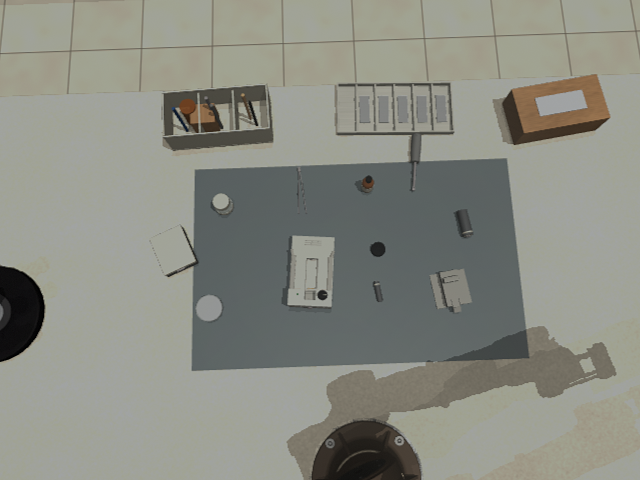

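View pics/wrist0.png

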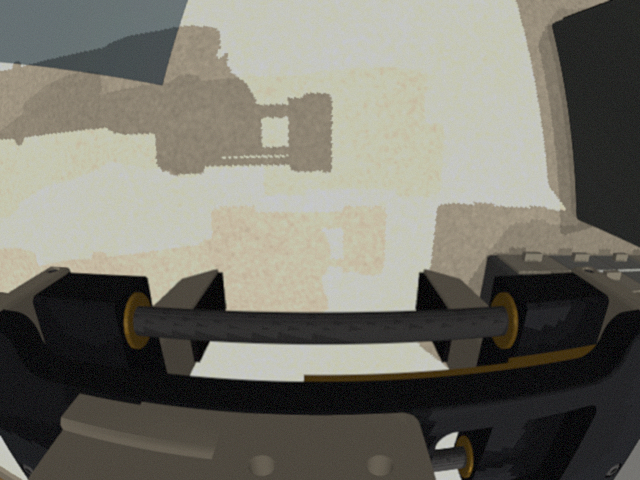

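```bash
cat > h.py <<'E'
from workcell import manip, eyes, job
import numpy as np, cv2
from scipy.spatial.transform import Rotation as R
def Rt():
    s=manip.read_state(); w,x,y,z=s['tcp_rot']; return np.array(s['tool_pos']),R.from_quat([x,y,z,w]).as_matrix()
def shot(n,f):
    c=eyes.get_calibration(n); im=eyes.get_image(n)[:,:,::-1]; cv2.imwrite(f'pics/{f}.png',im); np.save(f'pics/{f}.npy',c['pose']); return im,c
def ray(c,n,u,v):
    a=np.array([(u-c['cx'])/c['fx'],(v-c['cy'])/c['fy']])
    if n=='wrist':
        t=np.hypot(*a); d=np.array([*(a/t*np.sin(t)),np.cos(t)]) if t>0 else np.array([0,0,1.])
    else: d=np.array([*a,1.])
    d=d*[1,-1,-1]
    P=np.asarray(c['pose']); return P[:3,3],P[:3,:3]@(d/np.linalg.norm(d))
def at_z(c,n,u,v,z):
    o,d=ray(c,n,u,v); return o+d*(z-o[2])/d[2]
def proj(c,n,p):
    P=np.asarray(c['pose']); q=(P[:3,:3].T@(np.asarray(p,float)-P[:3,3]))*[1,-1,-1]
    if n=='wrist':
        r=np.hypot(q[0],q[1]); t=np.arctan2(r,q[2]); a=q[:2]/r*t
    else: a=q[:2]/q[2]
    return a*[c['fx'],c['fy']]+[c['cx'],c['cy']]
def crop(im,u0,v0,u1,v1,k,f):
    cv2.imwrite(f'pics/{f}.png',cv2.resize(im[v0:v1,u0:u1],None,fx=k,fy=k,interpolation=cv2.INTER_CUBIC))
E
python3 - <<'E'
from h import *
p,M=Rt(); print(p,M)
im=cv2.imread('pics/top0.png')
crop(im,280,190,500,320,3.6,'t1')
im=cv2.imread('pics/scene0.png')
crop(im,130,180,380,340,3.2,'s1')
c=eyes.get_calibration('top')
for n,(u,v,z) in dict(cell=(465,223,13),cover=(452,290,20),packhead=(311,296,61),packfront=(313,240,34)).items(): print(n,at_z(c,'top',u,v,z))
E
```

```text
[ 172.43354645 -600.35219967  245.11290518] [[-9.61138347e-01 -4.68553738e-04  2.76066764e-01]
 [-2.76067132e-01  1.17266901e-03 -9.61137640e-01]
 [ 1.26609697e-04 -9.99999203e-01 -1.25644944e-03]]
cell [ 578.80882566 -276.155126     13.        ]
cover [ 413.78355055 -228.37903827   20.        ]
packhead [407.70973385 108.62680104  61.        ]
packfront [545.59715876 100.48191034  34.        ]
```

View pics/t1.png

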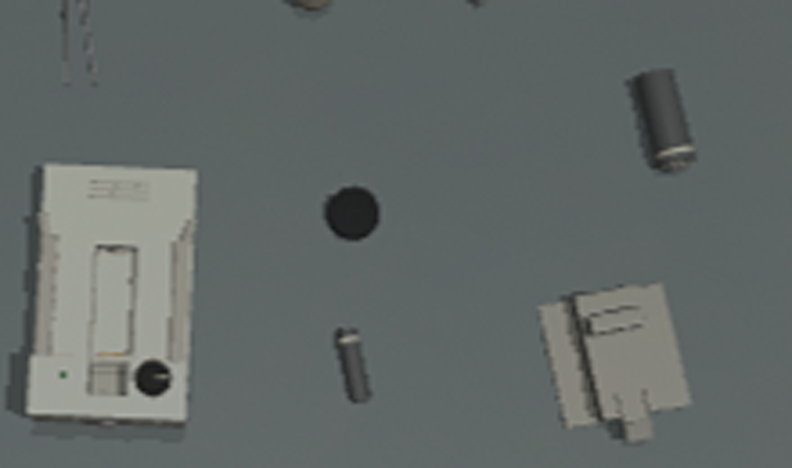

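View pics/s1.png

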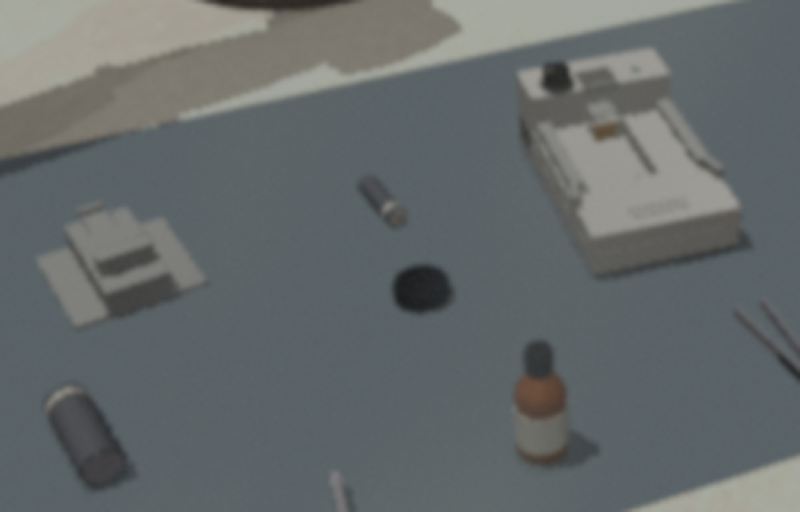

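Call:
arm_command(
  motion="-5 0 -4 0 100;-11 0 -8.5 0 100;-17 0 -13 0 100;-22 0 -17.5 0 100;-28 0 -22 0 100;-33.4 0 -26.3 0 100;-33.4 0 -26.3 0 100;-33.4 0 -26.3 0 100;-33.4 0 -26.3 0 100",
)

```text
clock: 1.27
tool_pos: [420.5, -256.2, 245.5]
tcp_rot: [-0.098, 0.099, -0.7, 0.7]
wrist_force: [-0.7, 0.1, -0.5]
grip_width: 91.9
```

Run:
```python
from h import *
im,c=shot('wrist','w1'); print(Rt()[0])
```

```text
[ 420.14255821 -256.82783507  245.53469928]
```

View pics/w1.png

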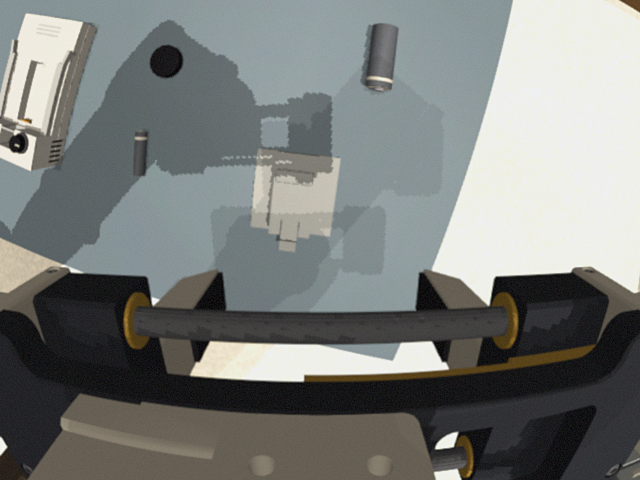

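Run:
```python
from h import *
im=cv2.imread('pics/w1.png')
crop(im,350,10,420,105,6,'w1cell')
crop(im,240,140,350,260,6.5,'w1cov') if 0 else crop(im,240,140,350,260,5,'w1cov')
```

```text
(no output)
```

View pics/w1cell.png

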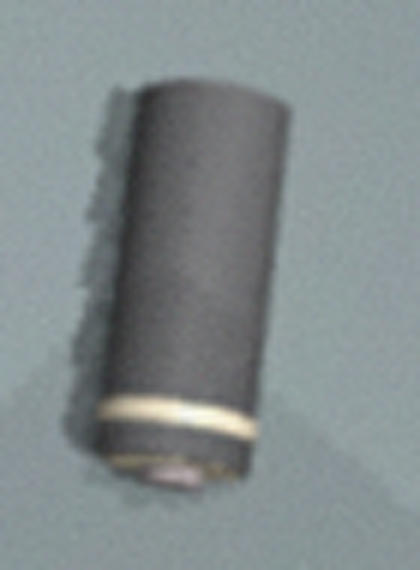

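View pics/w1cov.png

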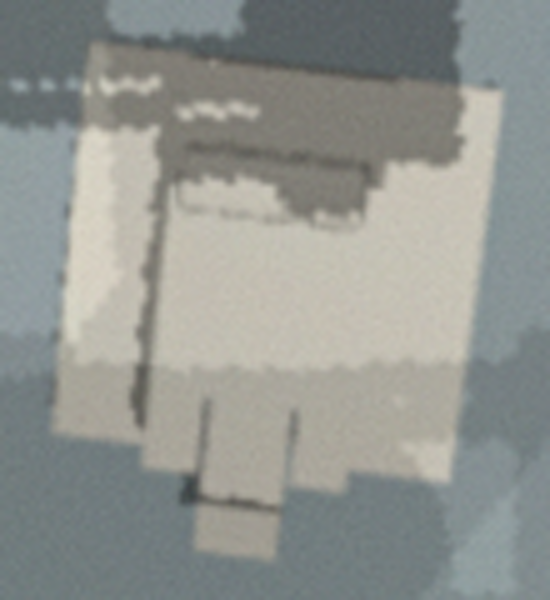

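Run:
```python
from h import *
c=eyes.get_calibration('wrist')
b=at_z(c,'wrist',386,23.8,26);t=at_z(c,'wrist',379.7,91,12)
print(b,t,np.linalg.norm((b-t)[:2]),np.degrees(np.arctan2(*(t-b)[[1,0]])))
# cell sides
for u,v in [(120,280),(272,280)]: print(at_z(c,'wrist',u/6+350,v/6+10,15))
f=lambda u,v,z:at_z(c,'wrist',u/5+240,v/5+140,z)
P=dict(bl=f(92,42,3),br=f(503,90,3),fl=f(52,433,3),fr=f(450,482,3),ribBL=f(180,150,34),ribBR=f(368,165,34),ribFL=f(182,210,34),ribFR=f(360,228,34),tipL=f(195,550,20),tipR=f(274,560,20))
for k in P: print(k,P[k])
rot=Rt()[1]; print(np.degrees(np.arctan2(rot[1,0],rot[0,0])))
for a,b in [('bl','fl'),('br','fr'),('bl','br'),('ribBL','ribBR')]:
    d=P[b]-P[a]; print(a,b,np.hypot(*d[:2]),np.degrees(np.arctan2(d[1],d[0])))
print(sum(P[k] for k in ['ribBL','ribBR','ribFL','ribFR'])/4)
```

```text
[ 611.80160935 -268.88489387   26.        ] [ 546.25772013 -283.117172     12.        ] 67.07129904648943 -167.7489107737931
[ 576.56966131 -263.95045169   15.        ]
[ 584.86682656 -287.98715879   15.        ]
bl [ 456.43009856 -181.63064729    3.        ]
br [ 469.43915405 -265.53290364    3.        ]
fl [ 373.41739837 -193.50493515    3.        ]
fr [ 386.41950974 -278.5193047     3.        ]
ribBL [ 443.65994311 -207.73775312   34.        ]
ribBR [ 450.44813505 -242.82226716   34.        ]
ribFL [ 432.62530747 -211.05122718   34.        ]
ribFR [ 438.42138548 -244.64696476   34.        ]
tipL [ 362.46142824 -230.11256668   20.        ]
tipR [ 364.91963293 -246.45202794   20.        ]
-164.0643206242583
bl fl 83.85765978218153 -171.8595282253414
br fr 84.02920893229636 -171.1095174707402
bl br 84.90479459281525 -81.18646235892037
ribBL ribBR 35.73517419373066 -79.04965098691653
[ 441.28869278 -226.56455305   34.        ]
```

```bash
cat >> h.py <<'E'
def plan(x,y,z,yaw):
    p,M=Rt(); d=M.T@(np.array([x,y,z])-p); yw=np.degrees(np.arctan2(M[1,0],M[0,0]))
    t=-(yaw-yw); t=(t+180)%360-180
    print('shift cm',np.round(d/10,2),'turn',round(t,2),'from',np.round(p,1),'yaw',round(yw,2),'F',np.round(manip.read_state()['wrist_force'],1))
E
python3 -c "
from h import *
plan(581,-275.5,29.5,-167.7)"
```

```text
shift cm [-14.97  21.59   6.21] turn 3.64 from [ 420.1 -256.8  245.5] yaw -164.06 F [-0.1  0.2  0.2]
```

Call:
arm_command(
  motion="-5 4 2 1.2 100;-10 8 4.1 2.4 100;-14.9 12 6.2 3.7 100;-14.9 16 6.2 3.7 100;-14.9 19 6.2 3.7 100;-14.9 21 6.2 3.7 100;-14.9 21.6 6.2 3.7 100;-14.9 21.6 6.2 3.7 100;-14.9 21.6 6.2 3.7 100",
)

```text
clock: 2.45
tool_pos: [582.1, -274.7, 31.2]
tcp_rot: [-0.077, 0.075, -0.703, 0.703]
wrist_force: [-0.4, -0.3, -0.9]
grip_width: 91.5
```

Run:
```python
from h import *
plan(581,-275.5,29.5,-167.7)
im,c=shot('wrist','w2')
```

```text
shift cm [0.12 0.17 0.06] turn 0.01 from [ 582.1 -274.7   31.2] yaw -167.69 F [-0.4 -0.3 -0.9]
```

View pics/w2.png

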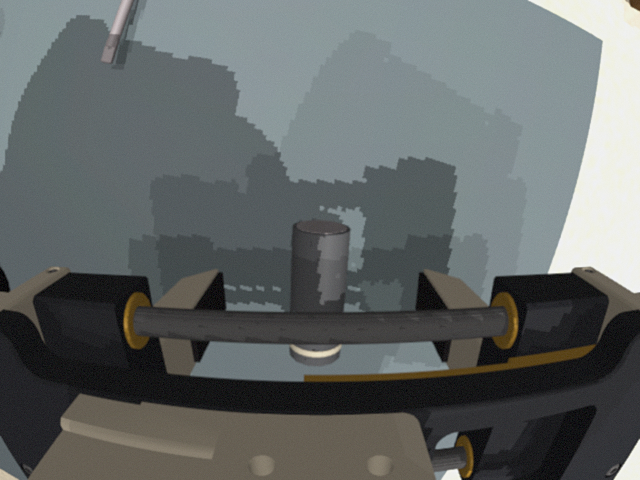

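Call:
arm_command(
  motion="0.1 0.1 0 0 100;0.1 0.1 0 0 50;0.1 0.1 0 0 20;0.1 0.1 0 0 10;0.1 0.1 0 0 10;0.1 0.1 0 0 10;0.1 0.1 0 0 10;0.1 0.1 0 0 10",
)

```text
clock: 3.5
tool_pos: [580.3, -274.4, 28.7]
tcp_rot: [-0.076, 0.076, -0.703, 0.703]
wrist_force: [1.2, -0.8, -0.8]
grip_width: 26.1
```

Run:
```python
from h import *
plan(581,-275.5,29.5,-167.7)
im,c=shot('wrist','w3')
print(np.round(proj(c,'wrist',[581,-275.5,29.5]),1))
crop(im,200,190,440,390,3.3,'w3c')
```

```text
shift cm [-0.04 -0.08  0.12] turn 0.03 from [ 580.3 -274.4   28.7] yaw -167.67 F [ 1.2 -0.8 -0.8]
[320.6 311.8]
```

View pics/w3c.png

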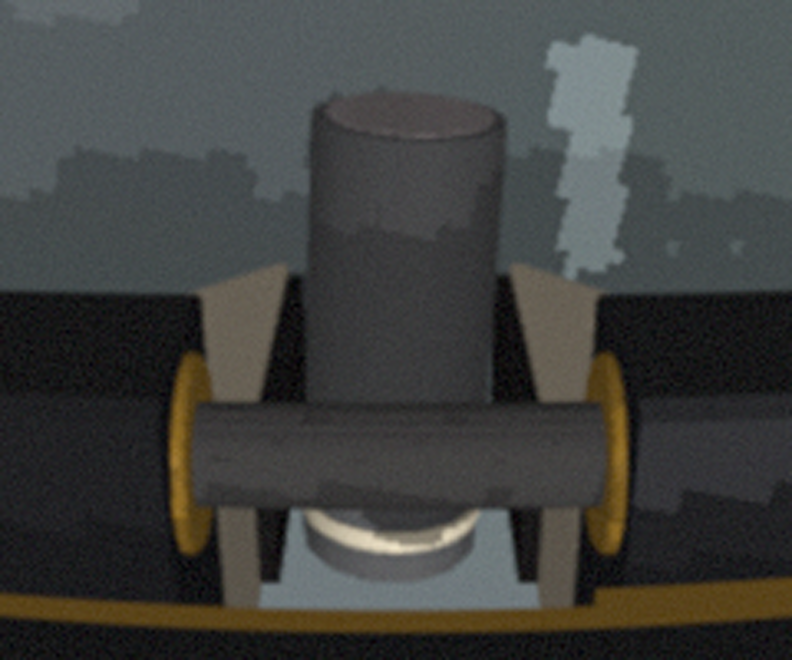

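Run:
```python
from h import *
c=eyes.get_calibration('wrist'); p,M=Rt(); print(manip.read_state()['clock'])
for u,v,z in [(410,93,0),(405,138,26),(410,115,13),(388,582,13),(388,582,8)]:
    q=at_z(c,'wrist',200+u/3.3,190+v/3.3,z); print(q,M.T@(q-p))
```

```text
3.55
[ 613.35610632 -270.12139127    0.        ] [-33.18398497  28.70085338   2.8906707 ]
[ 613.87314514 -269.12151759   26.        ] [-33.90167185   2.70084146   2.02384779]
[ 613.50936406 -269.95020707   13.        ] [-33.36981332  15.70084901   2.75596327]
[ 541.198543   -282.68249914   13.        ] [39.99216897 15.70337392 -0.24164435]
[ 537.59638891 -283.42731878    8.        ] [43.67011939 20.70349895 -0.2828848 ]
```

```bash
python3 -c "
from h import *
plan(385,105,205,176.6)"
```

```text
shift cm [ 10.98 -17.63 -41.23] turn 15.73 from [ 580.3 -274.4   28.7] yaw -167.67 F [-0.3 -0.5 -0.6]
```

Call:
arm_command(
  motion="0 -2 0 0 10;0 -6 0 0 10;0 -11 -1 0 10;1 -15 -5 2 10;3 -17.6 -10 5 10;5 -17.6 -16 8 10;7 -17.6 -22 11 10;9 -17.6 -28 14 10;11 -17.6 -34 15.7 10;11 -17.6 -38 15.7 10",
)

```text
clock: 4.8
tool_pos: [389.8, 75.1, 206.1]
tcp_rot: [0.02, -0.021, -0.707, 0.707]
wrist_force: [0.9, -0.3, -0.2]
grip_width: 25.2
```

Call:
arm_command(
  motion="0 0 -3 0 10;0 0 -3.2 0 10;0 0 -3.2 0 10;0 0 -3.2 0 10",
)

```text
clock: 5.3
tool_pos: [393.7, 104.2, 204.9]
tcp_rot: [0.021, -0.021, -0.707, 0.707]
wrist_force: [0.3, 0.4, -0.7]
grip_width: 25.0
```

Run:
```python
from h import *
plan(385,105,205,176.6)
im,c=shot('wrist','w4'); print(c['pose'])
```

```text
shift cm [ 0.88 -0.01 -0.03] turn -0.07 from [393.7 104.2 204.9] yaw 176.53 F [ 0.3  0.4 -0.7]
[[-5.96498053e-02  9.60976702e-01  2.70121602e-01  4.67016847e+02]
 [-9.98219147e-01 -5.76030602e-02 -1.55055317e-02  9.88254747e+01]
 [ 6.59376122e-04 -2.70565457e-01  9.62701355e-01  3.43175514e+02]
 [ 0.00000000e+00  0.00000000e+00  0.00000000e+00  1.00000000e+00]]
```

View pics/w4.png

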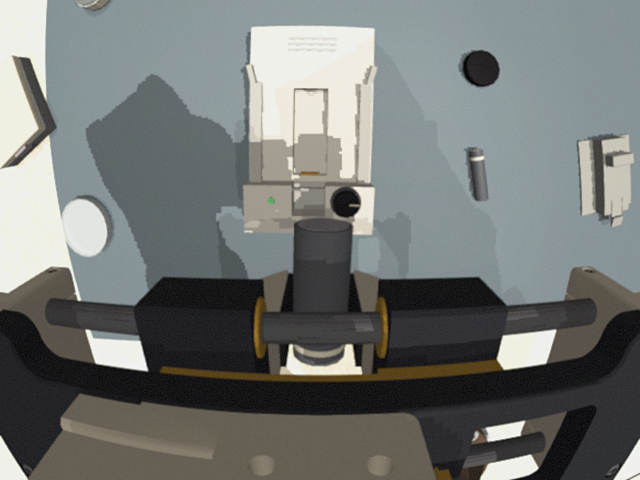

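Run:
```python
from h import *
im=cv2.imread('pics/w4.png')
crop(im,200,190,440,390,3.3,'w4c')
crop(im,235,15,385,245,2.6,'w4p')
```

```text
(no output)
```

View pics/w4c.png

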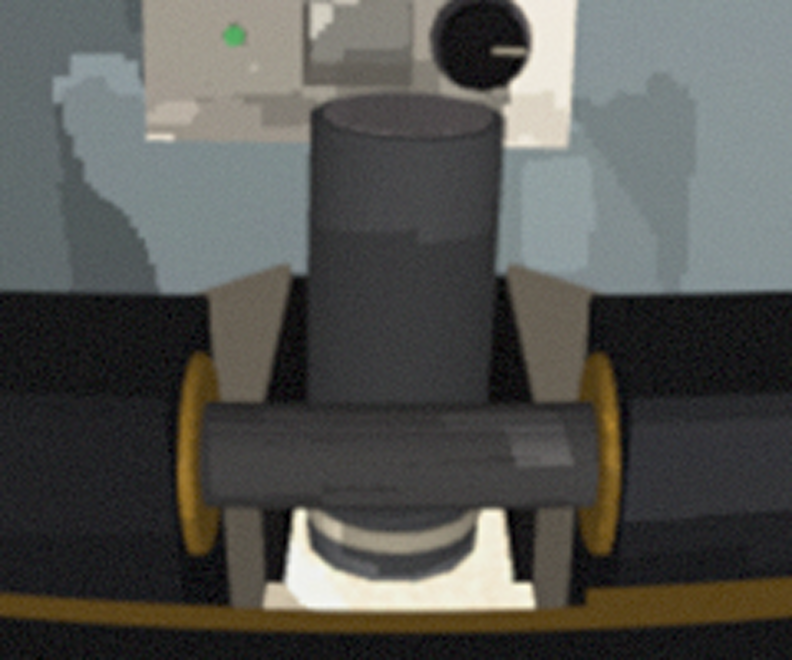

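View pics/w4p.png

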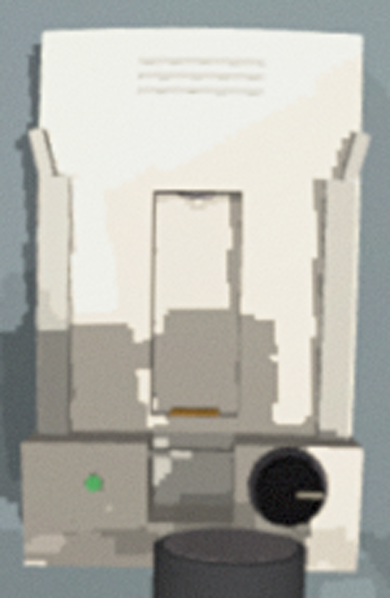

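Run:
```python
from h import *
c=eyes.get_calibration('wrist')
f=lambda u,v,z:at_z(c,'wrist',u/2.6+235,v/2.6+15,z)
# pack coords -> measured
obs=[((-70,-51,34),(43,32)),((-70,51,34),(362,36)),((62,-51,61),(22,440)),((62,51,61),(362,442)),((100,-51,61),(23,565)),((100,51,61),(357,570)),
((-16,-14.2,34),(154,192)),((-16,14.2,34),(242,192)),((57,-14.2,34),(152,413)),((57,14.2,34),(238,414))]
A=[];B=[]
for (a,p) in obs:
    q=f(*p,a[2]); A.append(a);B.append(q)
A=np.array(A,float);B=np.array(B)
a=A[:,:2]-A[:,:2].mean(0);b=B[:,:2]-B[:,:2].mean(0)
th=np.arctan2((a[:,0]*b[:,1]-a[:,1]*b[:,0]).sum(),(a*b).sum())
Rm=np.array([[np.cos(th),-np.sin(th)],[np.sin(th),np.cos(th)]])
t=B[:,:2].mean(0)-Rm@A[:,:2].mean(0)
print('yaw',np.degrees(th),'origin',t)
print(np.round((B[:,:2]-t)@Rm,1)); 
print('trough',t+Rm@[20.5,0])
```

```text
yaw 175.4867198157806 origin [487.5579391  105.33932623]
[[-69.3 -50.7]
 [-69.   51.1]
 [ 61.4 -50.7]
 [ 60.4  50.4]
 [100.2 -51.5]
 [ 99.8  51. ]
 [-14.8 -13.8]
 [-15.2  13.8]
 [ 56.3 -13.6]
 [ 56.2  14. ]]
trough [467.12150711 106.95247455]
```

Run:
```python
from h import *
c=eyes.get_calibration('wrist'); p,M=Rt()
P=M.T@c['pose'][:3,:3]; print('cam in tool',M.T@(c['pose'][:3,3]-p)); print(P)
for u,v,z in [(407,115,15.7),(401,250,2.7),(398,380,2.7),(392,578,15.7),(398,250,0),(398,590,19)]:
    q=at_z(c,'wrist',200+u/3.3,190+v/3.3,p[2]-z); print((u,v),M.T@(q-p))
```

```text
cam in tool [ -73.5355766  -138.26231629    0.96857281]
[[-9.43818461e-04 -9.62669763e-01 -2.70676997e-01]
 [-1.68022102e-04  2.70677266e-01 -9.62670135e-01]
 [ 9.99999540e-01 -8.63106128e-04 -4.17219998e-04]]
(407, 115) [-33.69400497  15.70099748   2.26876872]
(401, 250) [-19.94523651   2.70064826   1.47727852]
(398, 380) [-2.05571839  2.70049181  1.12858728]
(392, 578) [38.8968186  15.70010836  0.26936275]
(398, 250) [-2.09714857e+01  4.86826723e-04  1.10619066e+00]
(398, 590) [43.68198024 19.00050782  1.18972465]
```

```bash
python3 -c "
from h import *
plan(467.5,108.0,80,176.5)"
```

```text
shift cm [-7.35 12.48 -0.83] turn 0.02 from [393.7 104.2 204.8] yaw 176.52 F [ 0.7  0.3 -0.3]
```

Call:
arm_command(
  motion="-3 1 -0.3 0 10;-6 3 -0.6 0 10;-7.3 6 -0.8 0 10;-7.3 9 -0.8 0 10;-7.3 11.5 -0.8 0 10;-7.3 12.5 -0.8 0 10;-7.3 12.5 -0.8 0 10;-7.3 12.5 -0.8 0 10",
)

```text
clock: 6.35
tool_pos: [467.6, 109.0, 80.6]
tcp_rot: [-0.02, 0.021, 0.707, -0.707]
wrist_force: [-0.0, 0.1, -0.9]
grip_width: 25.4
```

Run:
```python
from h import *
plan(467.5,108.0,54,176.5)
im,c=shot('wrist','w5')
crop(im,170,130,470,390,2.6,'w5c')
im,c=shot('scene','s5')
crop(im,230,150,400,290,4.5,'s5c')
```

```text
shift cm [0.01 2.66 0.1 ] turn 0.11 from [467.6 109.   80.6] yaw 176.61 F [-0.   0.1 -0.9]
```

View pics/w5c.png

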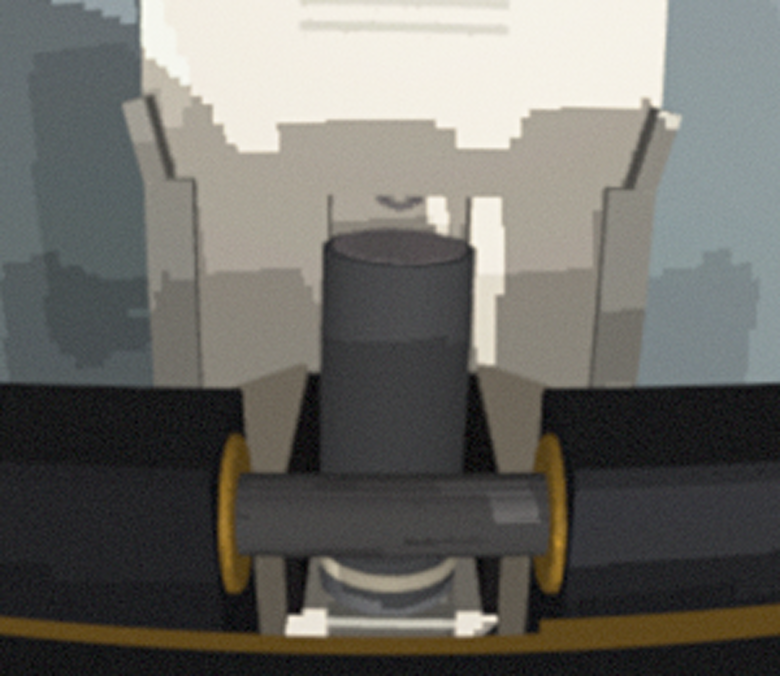

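View pics/s5c.png

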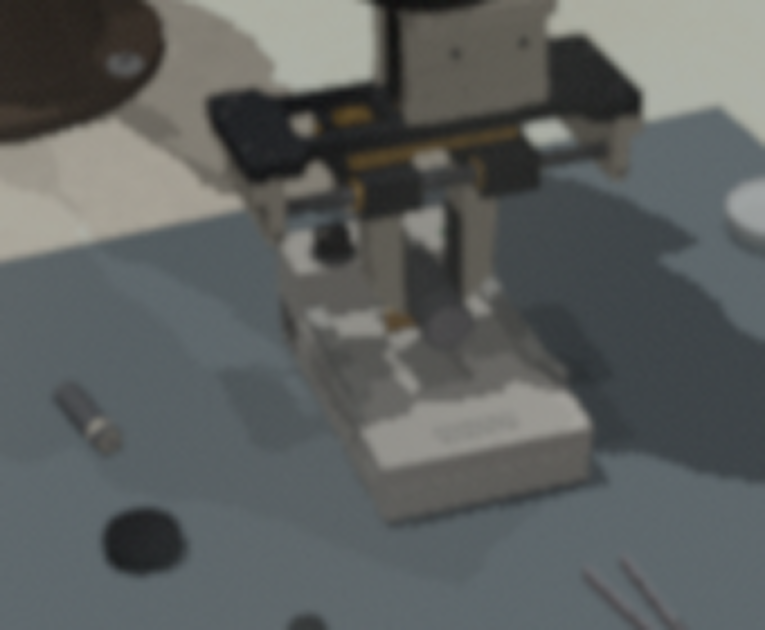

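Call:
arm_command(
  motion="0 0.8 0.08 -0.6 10;0 1.6 0.08 -0.6 10;0 2.2 0.08 -0.6 10;0 2.4 0.08 -0.6 10;0 2.4 0.08 -0.6 10;0 2.4 0.08 -0.6 10",
)

```text
clock: 7.2
tool_pos: [467.1, 108.2, 55.9]
tcp_rot: [-0.017, 0.017, 0.707, -0.707]
wrist_force: [0.3, -0.3, -1.3]
grip_width: 25.3
```

Run:
```python
from h import *
plan(467.5,108.0,54,176.5)
im,c=shot('wrist','w6')
crop(im,170,130,470,390,2.6,'w6c')
```

```text
shift cm [-0.05  0.19  0.02] turn 0.73 from [467.1 108.2  55.9] yaw 177.23 F [ 0.3 -0.3 -1.3]
```

View pics/w6c.png

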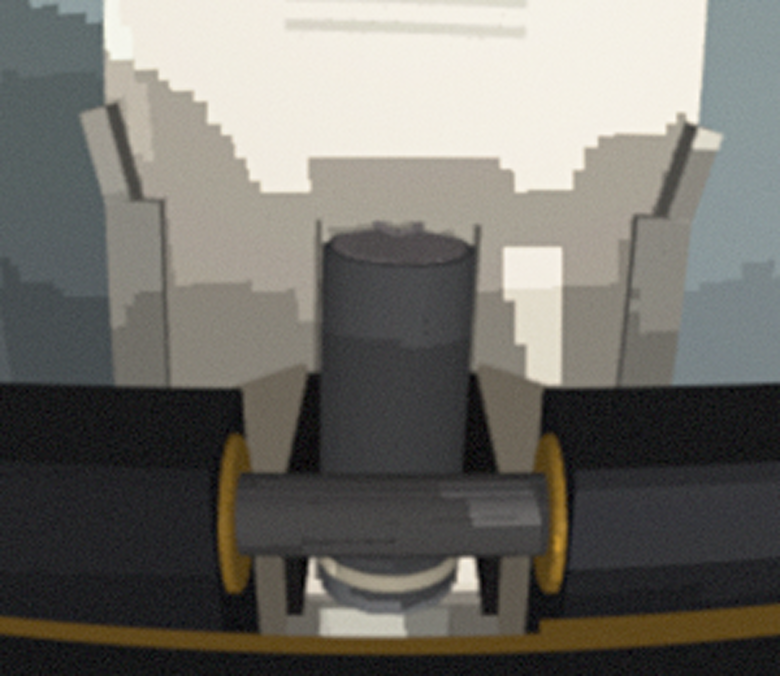

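Call:
arm_command(
  motion="0 0.1 0 0 10;0 0.16 0 0 10;0 0.16 0 0 10;0 0.16 0 0 10",
)

```text
clock: 7.75
tool_pos: [466.9, 108.2, 54.1]
tcp_rot: [0.017, -0.017, -0.707, 0.707]
wrist_force: [0.6, -0.4, -0.1]
grip_width: 25.2
```

Call:
arm_command(
  motion="0 0 0 0 29;0 0 0 0 31;0 0 0 0 33;0 0 0 0 35;0 0 0 0 35;0 0 0 0 35",
)

```text
clock: 8.5
tool_pos: [466.9, 108.2, 54.1]
tcp_rot: [0.017, -0.017, -0.707, 0.707]
wrist_force: [-0.5, -0.2, -0.0]
grip_width: 32.3
```

Run:
```python
from h import *
plan(467.5,108.0,54,176.5)
im,c=shot('wrist','w7')
crop(im,170,130,470,390,2.6,'w7c')
```

```text
shift cm [-0.06  0.01  0.02] turn 0.72 from [466.9 108.2  54.1] yaw 177.22 F [-0.5 -0.2 -0. ]
```

View pics/w7c.png

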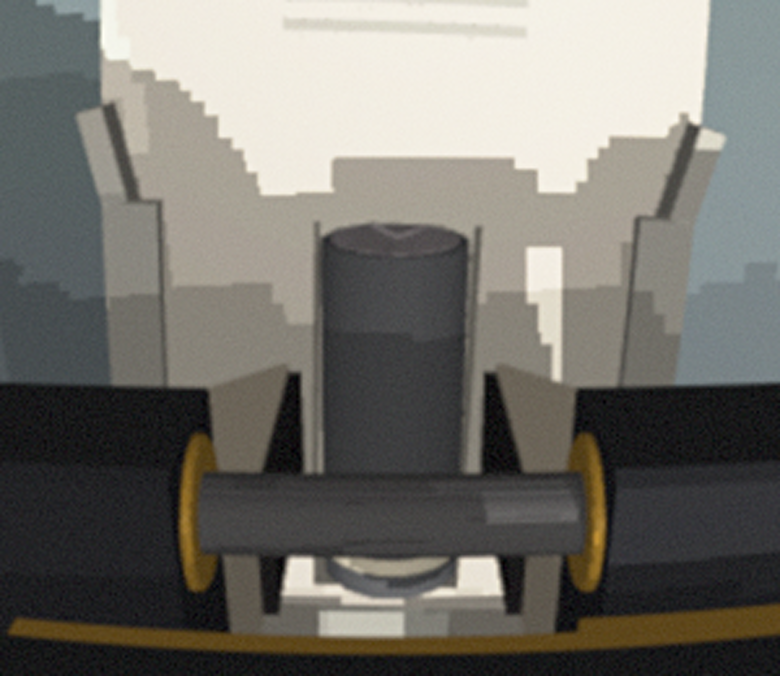

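Call:
arm_command(
  motion="0 -1 0 0 35;0 -3 0 0 35;0 -6 0 0 40;0 -10 0 0 60;3 -14 0 0 80;6 -15 0 0 80;6 -15 0 0 80;6 -15 0 0 80",
)

```text
clock: 9.55
tool_pos: [407.5, 111.0, 204.4]
tcp_rot: [-0.017, 0.018, 0.707, -0.707]
wrist_force: [0.2, 0.2, -0.5]
grip_width: 73.2
```

Run:
```python
from h import *
plan(440.9,-225.7,130,98.6)
print(manip.read_state()['q'])
im,c=shot('wrist','w8')
crop(im,200,20,420,260,2.5,'w8c')
```

```text
shift cm [-4.96  7.45 33.47] turn 78.62 from [407.5 111.  204.4] yaw 177.22 F [ 0.2  0.2 -0.5]
[-0.09226123  0.17667754 -0.34064645  2.0712668   0.07526685  0.90406074
 -2.09390218]
```

View pics/w8c.png

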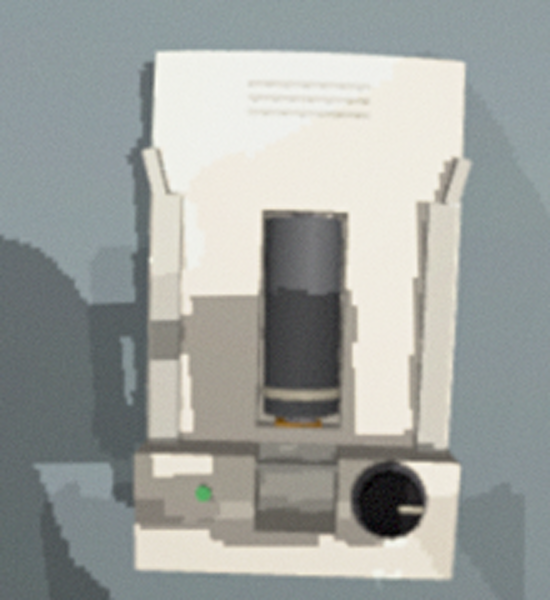

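Run:
```python
from h import *
plan(440.9,-225.7,140,-81.4)
```

```text
shift cm [-4.96  6.41 33.47] turn -101.39 from [407.6 111.  204.1] yaw 177.21 F [-0.4  0.1 -0.3]
```

Call:
arm_command(
  motion="0 0 3 -10 60;0 0 7 -20 60;-1 0 11 -30 60;-2 0 15 -40 60;-2 0 19 -50 60;-3 1 23 -60 60;-4 2 27 -70 60;-5 4 31 -80 60;-5 5 33.5 -90 60;-5 6.4 33.5 -100 60",
)

```text
clock: 10.85
tool_pos: [440.7, -228.9, 138.8]
tcp_rot: [-0.531, 0.531, -0.467, 0.467]
wrist_force: [-0.3, 0.5, -0.3]
grip_width: 55.1
```

Run:
```python
from h import *
plan(440.9,-225.7,140,-81.4)
print(manip.read_state()['q'])
```

```text
shift cm [-0.31 -0.12  0.06] turn -1.29 from [ 440.7 -228.9  138.8] yaw -82.69 F [-0.3  0.5 -0.3]
[ 0.64657799  0.38247765 -0.35299905  1.9859436   0.18058136  0.80371898
  0.31865751]
```

Call:
arm_command(
  motion="-0.3 0 0 -1.3 60;-0.3 0 0 -1.3 60;-0.3 0 0 -1.3 60",
)

```text
clock: 11.22
tool_pos: [440.9, -222.7, 140.6]
tcp_rot: [0.536, -0.535, 0.462, -0.462]
wrist_force: [-0.7, 0.5, 0.0]
grip_width: 55.0
```

Run:
```python
from h import *
plan(440.9,-225.7,40.5,-81.4)
im,c=shot('wrist','w9')
crop(im,150,80,490,380,2.35,'w9c')
```

```text
shift cm [ 0.29 10.01 -0.05] turn -0.16 from [ 440.9 -222.7  140.6] yaw -81.56 F [-0.7  0.5  0. ]
```

View pics/w9c.png

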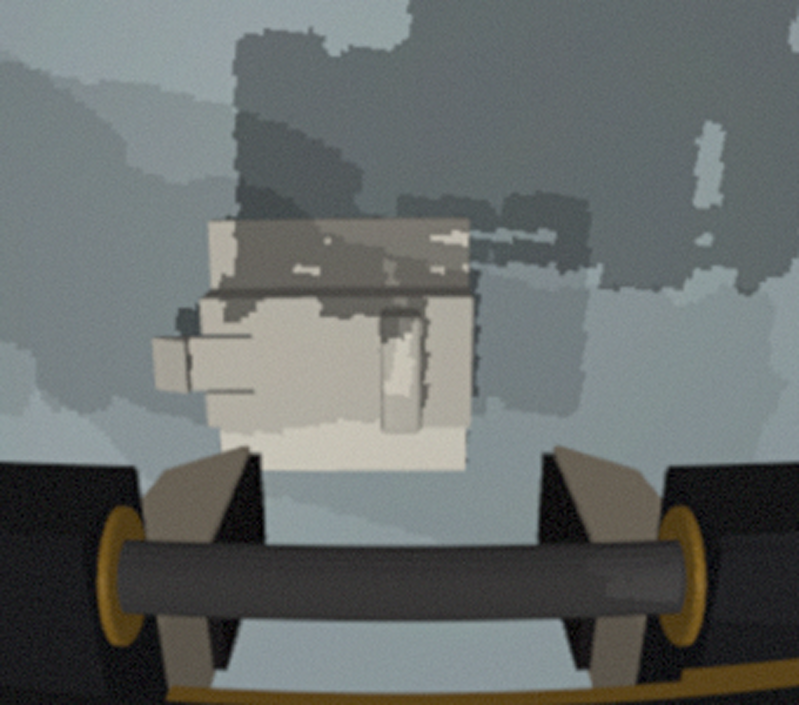

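Run:
```python
from h import *
c=eyes.get_calibration('wrist');p,M=Rt()
f=lambda u,v,z:at_z(c,'wrist',u/2.35+150,v/2.35+80,z)
P=[f(208,221,3),f(470,219,3),f(222,469,3),f(466,470,3)]
for q in P: print(q, M.T@(q-p))
ctr=sum(P)/4; print(ctr,[np.hypot(*(P[a]-P[b])[:2]) for a,b in [(0,1),(2,3),(0,2),(1,3)]])
d=(P[0]+P[2]-P[1]-P[3])[:2]; yw=np.arctan2(d[1],d[0]); print(np.degrees(yw))
e=np.array([np.cos(yw),np.sin(yw)]); print('grip',ctr[:2]-20*e)
for u,v in [(382,310),(420,310),(382,432),(420,432)]: q=f(u,v,34); print(q,M.T@(q-p))
```

```text
[ 374.19294283 -192.21369373    3.        ] [-40.10744743 137.59252503 -61.48509171]
[ 457.24911362 -179.77748094    3.        ] [-40.17854391 137.6516181   22.49692034]
[ 386.84693002 -277.13614702    3.        ] [ 45.75257386 137.64794522 -61.47343335]
[ 470.37892978 -264.54913277    3.        ] [ 45.60238286 137.7073343   23.00142578]
[ 422.16697906 -228.41911362    3.        ] [np.float64(83.98206293443589), np.float64(84.47501352819906), np.float64(85.86003997213008), np.float64(85.7824284216897)]
-171.45746136865486
grip [ 441.94509609 -225.44824053]
[ 433.50565184 -206.32813131   34.        ] [-17.39338417 106.64703378  -4.87535138]
[ 444.29909994 -204.71500546   34.        ] [-17.39965144 106.65471474   6.0379707 ]
[ 438.81551534 -243.28425805   34.        ] [ 19.94176583 106.67099546  -5.06496751]
[ 450.0628391  -241.60668981   34.        ] [ 19.93858927 106.67900123   6.3067717 ]
```

Call:
arm_command(
  motion="0.27 3 -0.05 0 50;0.27 6 -0.05 0 40;0.27 8.5 -0.05 0 40;0.27 9.7 -0.05 0 40;0.27 9.9 -0.05 0 40;0.27 9.9 -0.05 0 40;0.27 9.9 -0.05 0 40",
)

```text
clock: 12.15
tool_pos: [440.8, -225.9, 42.0]
tcp_rot: [0.536, -0.536, 0.461, -0.462]
wrist_force: [-0.5, 0.5, 0.6]
grip_width: 36.4
```

Run:
```python
from h import *
plan(440.9,-225.7,40.5,-81.4)
im,c=shot('wrist','w10')
crop(im,150,130,490,390,2.35,'w10c')
```

```text
shift cm [-0.02  0.15  0.01] turn -0.08 from [ 440.8 -225.9   42. ] yaw -81.48 F [-0.5  0.5  0.6]
```

View pics/w10c.png

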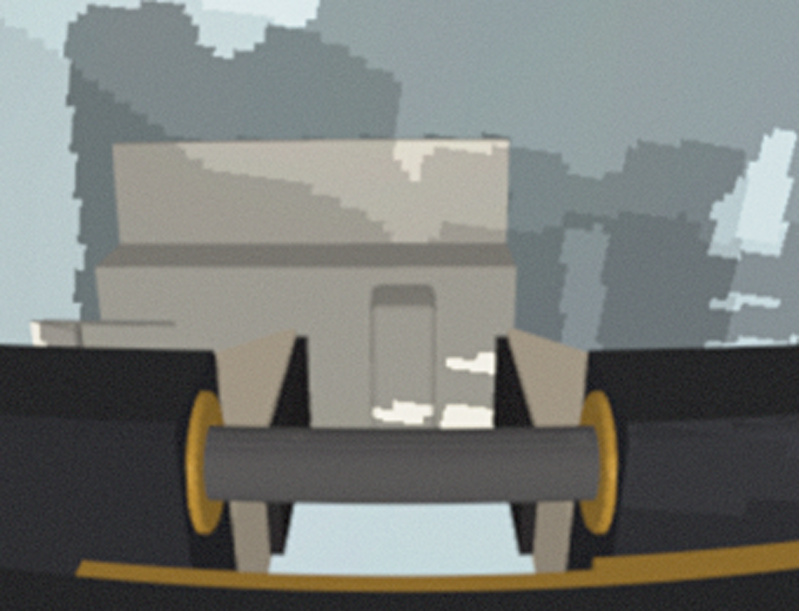

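Call:
arm_command(
  motion="0 0.1 0 0 30;0 0.1 0 0 15;0 0.1 0 0 5;0 0.1 0 0 5;0 0.1 0 0 5;0 0.1 0 0 5;0 0.1 0 0 5",
)

```text
clock: 13.08
tool_pos: [440.3, -225.7, 40.2]
tcp_rot: [-0.536, 0.536, -0.461, 0.461]
wrist_force: [0.1, 0.2, 1.7]
grip_width: 11.7
```

Run:
```python
from h import *
plan(440.9,-225.7,40.5,-81.4)
im,c=shot('wrist','w11')
crop(im,150,130,490,390,2.35,'w11c')
```

```text
shift cm [ 0.01 -0.03  0.06] turn -0.07 from [ 440.3 -225.7   40.2] yaw -81.47 F [0.1 0.2 1.7]
```

View pics/w11c.png

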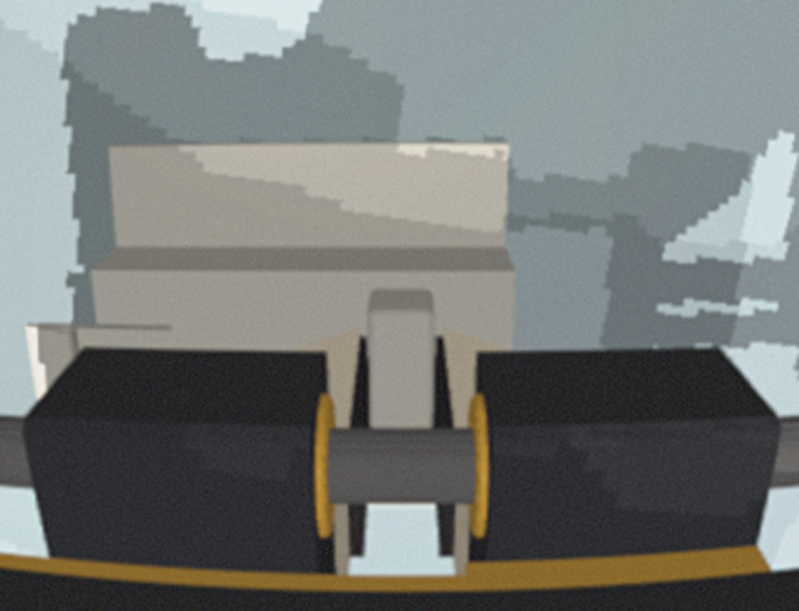

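Run:
```python
from h import *
plan(597.3,97.8,150,-94.5)
```

```text
shift cm [-29.67 -10.98  20.32] turn 13.02 from [ 440.3 -225.7   40.2] yaw -81.48 F [-0.3  0.7  2.2]
```

Call:
arm_command(
  motion="0 -1.5 0 0 5;0 -5 0 0 5;-2 -8 1 0 5;-6 -11 4 3 5;-11 -11 7 6 5;-16 -11 11 9 5;-21 -11 14 12 5;-26 -11 17.5 13 5;-29.6 -11 20.3 13 5;-29.6 -11 20.3 13 5",
)

```text
clock: 14.38
tool_pos: [597.8, 102.2, 151.1]
tcp_rot: [0.483, -0.481, 0.518, -0.517]
wrist_force: [-1.4, -0.5, -1.3]
grip_width: 11.6
```

Call:
arm_command(
  motion="0 0 0 0 5;0 0 0 0 5",
)

```text
clock: 14.62
tool_pos: [596.7, 95.3, 150.4]
tcp_rot: [-0.479, 0.48, -0.519, 0.52]
wrist_force: [0.7, -0.1, -1.1]
grip_width: 12.0
```

Run:
```python
from h import *
plan(597.3,97.8,150,-94.5)
im,c=shot('wrist','w12')
shot('scene','s12')
```

```text
shift cm [-0.25  0.04  0.04] turn -0.09 from [596.7  95.3 150.4] yaw -94.59 F [ 0.7 -0.1 -1.1]
```

View pics/w12.png

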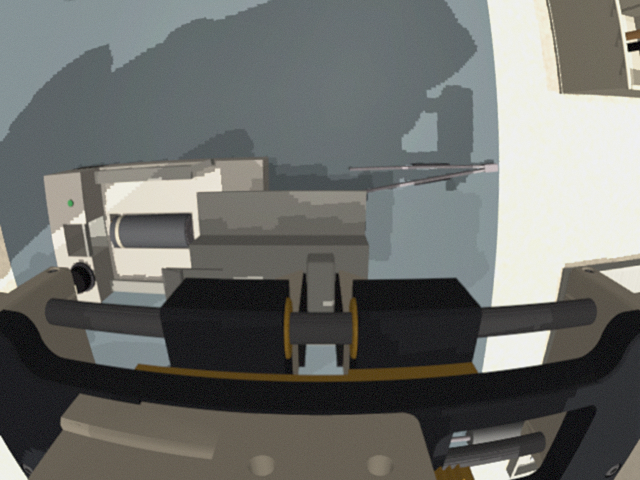

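Run:
```python
from h import *
im=cv2.imread('pics/w12.png')
crop(im,40,145,400,320,2.2,'w12c')
```

```text
(no output)
```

View pics/w12c.png

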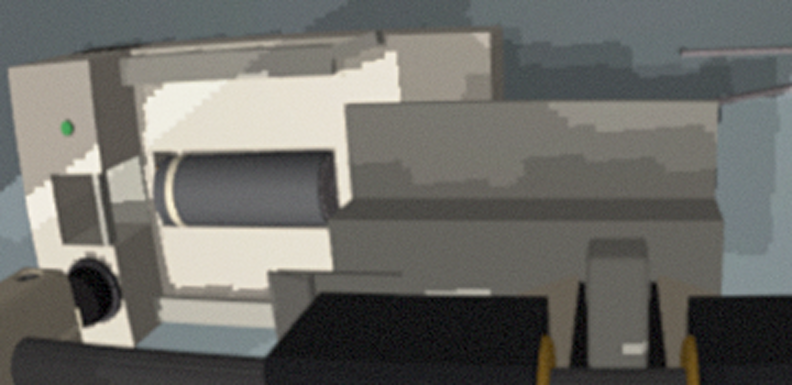

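```bash
cat >> h.py <<'E'
def pk(q,o=(487.6,106.4),yaw=175.5):
    t=np.radians(yaw); d=np.asarray(q)[:2]-o; e=np.array([np.cos(t),np.sin(t)]); n=np.array([-e[1],e[0]]); return np.array([d@e,d@n,q[2]])
def wd(x,y,z,o=(487.6,106.4),yaw=175.5):
    t=np.radians(yaw); e=np.array([np.cos(t),np.sin(t)]); n=np.array([-e[1],e[0]]); return np.array([*(np.array(o)+x*e+y*n),z])
E
python3 - <<'E'
from h import *
c=eyes.get_calibration('wrist');p,M=Rt()
f=lambda u,v,z:at_z(c,'wrist',u/2.2+40,v/2.2+145,z)
zb=p[2]-40.5
print('tcp pk',pk(p))
for n,u,v,z in [('cov far L',346,103,zb+3),('cov far R',718,101,zb+3),('hood L',335,222,zb+20),('hood R',720,222,zb+20),('rib far',590,258,zb+34),('rib',650,258,zb+34),
 ('deck front far',495,30,34),('head far front',90,58,61),('head far back',10,67,61),('trough',155,152,34),('trough near',160,226,34),('head near front',133,342,61),('headface',160,226,34)]:
    q=f(u,v,z); print(n,np.round(pk(q),1),np.round(M.T@(q-p),1))
E
```

```text
tcp pk [-109.80315802    2.16031958  150.37127277]
cov far L [-49.4 -41.4 112.9] [-43.5  37.5 -60.5]
cov far R [-132.5  -41.2  112.9] [-43.4  37.5  22.7]
hood L [-50.5 -18.7 129.9] [-20.8  20.5 -59.3]
hood R [-131.5  -18.9  129.9] [-21.1  20.5  21.7]
rib far [-105.3  -16.3  143.9] [-18.5   6.5  -4.5]
rib [-116.6  -16.3  143.9] [-18.5   6.5   6.8]
deck front far [-72.4 -50.9  34. ] [-53.1 116.3 -37.5]
head far front [ 59.8 -51.   61. ] [ -53.    89.3 -169.6]
head far back [ 97.3 -50.6  61. ] [ -52.5   89.3 -207.2]
trough [ 54.7 -13.3  34. ] [ -15.3  116.4 -164.5]
trough near [57.1 14.5 34. ] [  12.6  116.4 -166.9]
head near front [60.8 49.1 61. ] [  47.1   89.4 -170.5]
headface [57.1 14.5 34. ] [  12.6  116.4 -166.9]
```

Run:
```python
from h import *
plan(*wd(-104,0,79),-94.5)
```

```text
shift cm [-0.22  7.14 -0.58] turn -0.08 from [596.9  95.6 150.4] yaw -94.58 F [-0.1 -0.8 -0. ]
```

Call:
arm_command(
  motion="-0.2 1.5 -0.5 0 5;-0.2 3.5 -0.5 0 5;-0.2 5.5 -0.5 0 5;-0.2 6.6 -0.5 0 5;-0.2 7.1 -0.5 0 5;-0.2 7.1 -0.5 0 5;-0.2 7.1 -0.5 0 5",
)

```text
clock: 15.6
tool_pos: [592.7, 99.6, 79.7]
tcp_rot: [-0.48, 0.48, -0.519, 0.519]
wrist_force: [-0.4, 0.2, -0.6]
grip_width: 11.8
```

Run:
```python
from h import *
plan(*wd(-104,0,75),-94.5)
im,c=shot('wrist','w13')
crop(im,40,135,400,320,2.2,'w13c')
im,c=shot('scene','s13')
crop(im,250,150,420,290,4.6,'s13c')
```

```text
shift cm [ 0.15  0.47 -0.13] turn 0.03 from [592.7  99.6  79.7] yaw -94.47 F [-0.4  0.2 -0.6]
```

View pics/w13c.png

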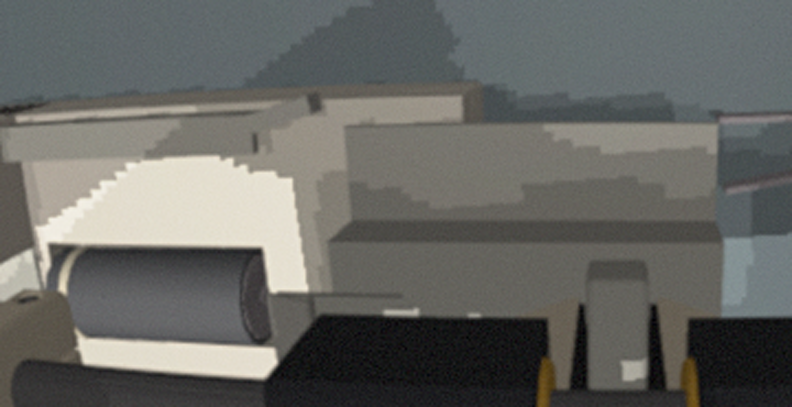

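View pics/s13c.png

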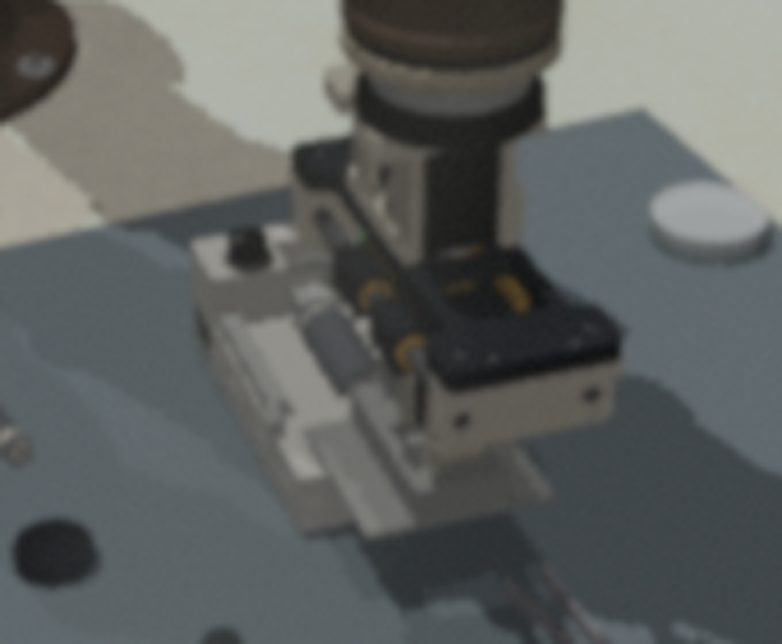

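Run:
```python
from h import *
c=eyes.get_calibration('wrist');p,M=Rt()
f=lambda u,v,z:at_z(c,'wrist',u/2.2+40,v/2.2+135,z)
zb=p[2]-40.5
print(p,'tcp pk',pk(p))
for n,u,v,z in [('cov far L',346,127,zb+3),('cov far R',718,124,zb+3),('deck front far',480,86,34),('lip inner L',8,160,39),('lip inner R',255,151,39),('flare tip',315,95,42)]:
    q=f(u,v,z); print(n,np.round(pk(q),1),np.round(M.T@(q-p),1))
```

```text
[592.65681622  99.63673339  79.6914873 ] tcp pk [-105.2636009    -1.50024508   79.6914873 ]
cov far L [-44.8 -44.5  42.2] [-43.1  37.5 -60.5]
cov far R [-128.   -44.6   42.2] [-43.1  37.5  22.7]
deck front far [-74.7 -52.1  34. ] [-50.6  45.7 -30.6]
lip inner L [ 61.6 -38.6  39. ] [ -37.2   40.5 -166.9]
lip inner R [-19.7 -38.8  39. ] [-37.4  40.6 -85.6]
flare tip [-37.6 -52.   42. ] [-50.6  37.6 -67.7]
```

Call:
arm_command(
  motion="0.06 0.2 0 0 5;0.06 0.3 0 0 5;0.06 0.4 0 0 5;0.06 0.4 0 0 5",
)

```text
clock: 16.2
tool_pos: [592.2, 98.9, 75.0]
tcp_rot: [0.48, -0.48, 0.519, -0.519]
wrist_force: [0.3, -0.3, 0.1]
grip_width: 12.0
```

Call:
arm_command(
  motion="0 0.05 0 0 5;0 0.05 0 0 5;0 0.05 0 0 5",
)

```text
clock: 16.58
tool_pos: [592.3, 99.0, 74.6]
tcp_rot: [-0.48, 0.48, -0.519, 0.519]
wrist_force: [0.3, -0.2, -0.3]
grip_width: 11.9
```

Call:
arm_command(
  motion="0 0.05 0 0 5;0 0.05 0 0 5;0 0.05 0 0 5",
)

```text
clock: 16.95
tool_pos: [592.3, 98.9, 74.2]
tcp_rot: [-0.48, 0.48, -0.519, 0.519]
wrist_force: [0.1, 0.1, 0.4]
grip_width: 11.6
```

Run:
```python
from h import *
plan(*wd(-104,0,75),-94.5); print(manip.read_state()['wrist_torque'])
im,c=shot('wrist','w14')
crop(im,40,135,400,320,2.2,'w14c')
```

```text
shift cm [ 0.08 -0.08 -0.1 ] turn 0.02 from [592.3  98.9  74.2] yaw -94.48 F [0.1 0.1 0.4]
[-0.03597583 -0.11717821 -0.08070815]
```

View pics/w14c.png

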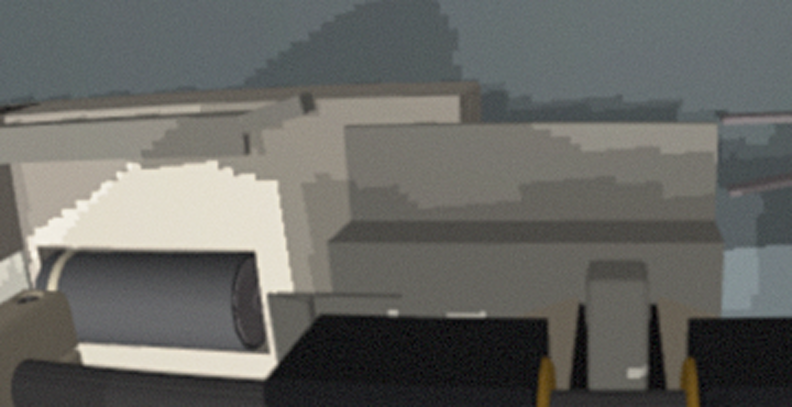

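Call:
arm_command(
  motion="0 0.05 0 0 5;0 0.05 0 0 5;0 0.05 0 0 5",
)

```text
clock: 17.38
tool_pos: [592.5, 98.9, 73.9]
tcp_rot: [-0.48, 0.48, -0.519, 0.519]
wrist_force: [-0.1, -0.3, 4.3]
grip_width: 11.3
```

Call:
arm_command(
  motion="0 0.05 0 0 5;0 0.05 0 0 5;0 0.05 0 0 5",
)

```text
clock: 17.75
tool_pos: [592.7, 98.9, 73.6]
tcp_rot: [-0.48, 0.48, -0.519, 0.519]
wrist_force: [-0.6, -1.2, 6.6]
grip_width: 11.9
```

Call:
arm_command(
  motion="0 -0.06 0 0 5;0 -0.06 -0.3 0 5;0 -0.06 -0.6 0 5;0 -0.06 -0.9 0 5;0 -0.06 -0.9 0 5",
)

```text
clock: 18.38
tool_pos: [583.5, 99.8, 74.1]
tcp_rot: [-0.48, 0.48, -0.519, 0.519]
wrist_force: [3.3, 0.1, 5.4]
grip_width: 11.6
```

Run:
```python
from h import *
plan(*wd(-90,0,74),-94.5)
im,c=shot('wrist','w15')
crop(im,40,115,400,320,2.2,'w15c')
```

```text
shift cm [ 0.1   0.   -0.61] turn 0.04 from [583.5  99.8  74.1] yaw -94.46 F [3.3 0.1 5.4]
```

View pics/w15c.png

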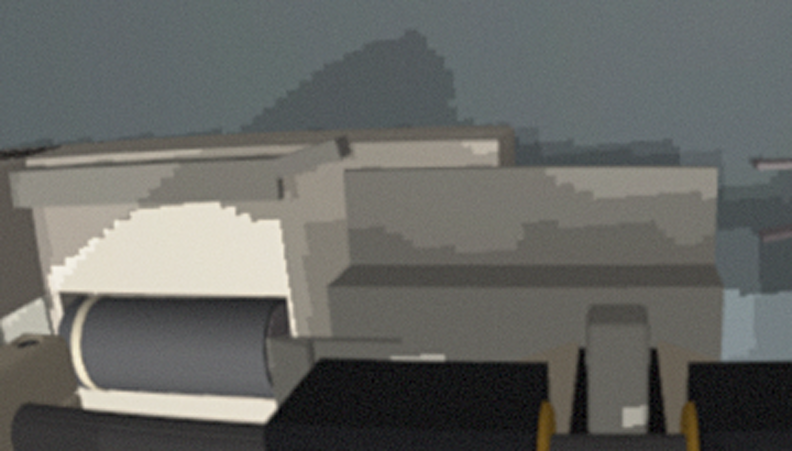

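Run:
```python
from h import *
c=eyes.get_calibration('wrist');p,M=Rt()
f=lambda u,v,z:at_z(c,'wrist',u/2.2+40,v/2.2+115,z)
zb=34
print(p,'tcp pk',pk(p))
for n,u,v,z in [('cov far L',346,170,zb+3),('cov far R',718,168,zb+3),('deck front far',500,138,34),('lip inner L',20,207,42),('lip inner R',280,196,42),('B outer L',14,174,42),('B outer R',280,158,42),('flare tip',345,138,42)]:
    q=f(u,v,z); print(n,np.round(M.T@(q-p),1))
```

```text
[583.48926168  99.88240165  74.05301792] tcp pk [-96.10503196  -1.02587799  74.05301792]
cov far L [-43.3  37.  -60.4]
cov far R [-43.2  37.1  22.6]
deck front far [-49.4  40.  -25.2]
lip inner L [ -37.9   31.9 -154.4]
lip inner R [-38.7  32.  -75.1]
B outer L [ -46.7   31.9 -155.1]
B outer R [-47.3  32.  -74.4]
flare tip [-51.2  32.  -58.4]
```

Call:
arm_command(
  motion="0.05 -0.03 0 0 5;0.11 -0.03 -0.2 0 5;0.11 -0.03 -0.5 0 5;0.11 -0.03 -0.8 0 5;0.11 -0.03 -0.8 0 5",
)

```text
clock: 19.05
tool_pos: [574.9, 99.0, 74.1]
tcp_rot: [-0.48, 0.48, -0.519, 0.519]
wrist_force: [3.0, 0.3, 4.7]
grip_width: 11.8
```

Run:
```python
from h import *
plan(*wd(-90,0,74),-94.5)
im,c=shot('wrist','w16')
crop(im,40,115,400,320,2.2,'w16c')
```

```text
shift cm [-0.05  0.01  0.24] turn 0.03 from [574.9  99.   74.1] yaw -94.47 F [3.  0.3 4.7]
```

View pics/w16c.png

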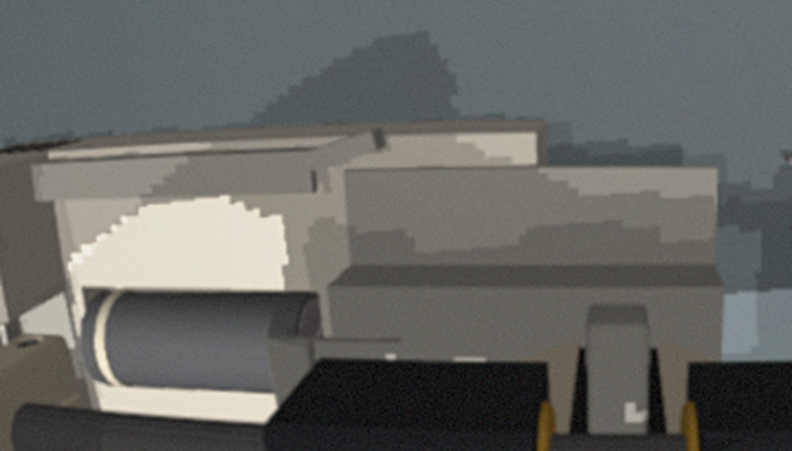

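Call:
arm_command(
  motion="0 -0.04 0 0 5;0 -0.04 -0.3 0 5;0 -0.04 -0.6 0 5;0 -0.04 -0.9 0 5;0 -0.04 -0.9 0 5",
)

```text
clock: 19.73
tool_pos: [565.3, 99.8, 74.2]
tcp_rot: [0.48, -0.481, 0.519, -0.519]
wrist_force: [-0.4, 0.0, 1.5]
grip_width: 11.5
```

Run:
```python
from h import *
plan(*wd(-90,0,74),-94.5); print(manip.read_state()['wrist_torque'])
im,c=shot('wrist','w17')
crop(im,40,115,400,320,2.2,'w17c')
```

```text
shift cm [-0.05  0.01  1.2 ] turn 0.04 from [565.3  99.8  74.2] yaw -94.46 F [-0.4  0.   1.5]
[ 0.00824673  0.03199124 -0.01492529]
```

View pics/w17c.png

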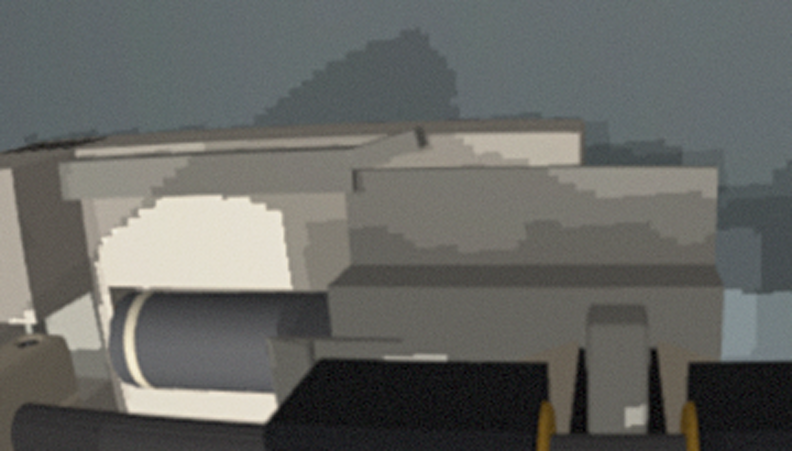

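Call:
arm_command(
  motion="0 0 -0.3 0 5;0 0 -0.6 0 5;0 0 -0.9 0 5;0 0 -1.2 0 5;0 0 -1.2 0 5",
)

```text
clock: 20.4
tool_pos: [553.8, 100.8, 74.3]
tcp_rot: [0.48, -0.48, 0.519, -0.519]
wrist_force: [0.6, -0.0, -0.7]
grip_width: 11.7
```

Run:
```python
from h import *
plan(*wd(-60,0,74),-94.5); print(manip.read_state()['wrist_torque'])
im,c=shot('wrist','w18')
crop(im,40,115,400,320,2.2,'w18c')
im,c=shot('scene','s18')
crop(im,250,150,420,290,4.6,'s18c')
```

```text
shift cm [-0.04  0.03 -0.64] turn 0.04 from [553.8 100.8  74.3] yaw -94.46 F [ 0.6 -0.  -0.7]
[-0.03115838 -0.07156805  0.02905271]
```

View pics/w18c.png

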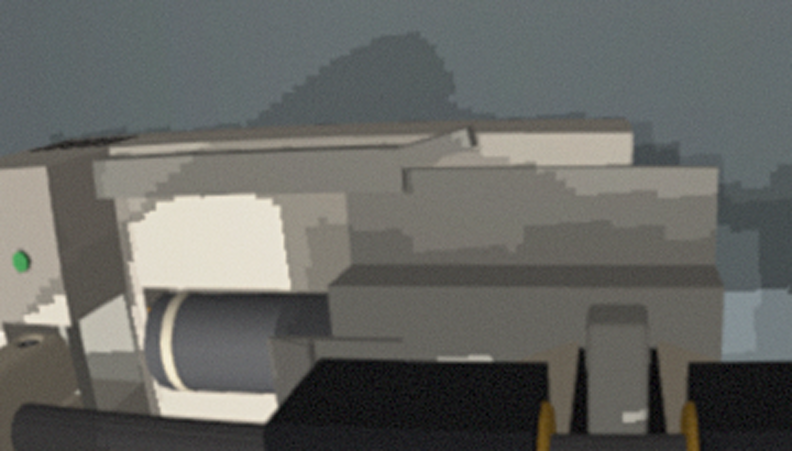

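View pics/s18c.png

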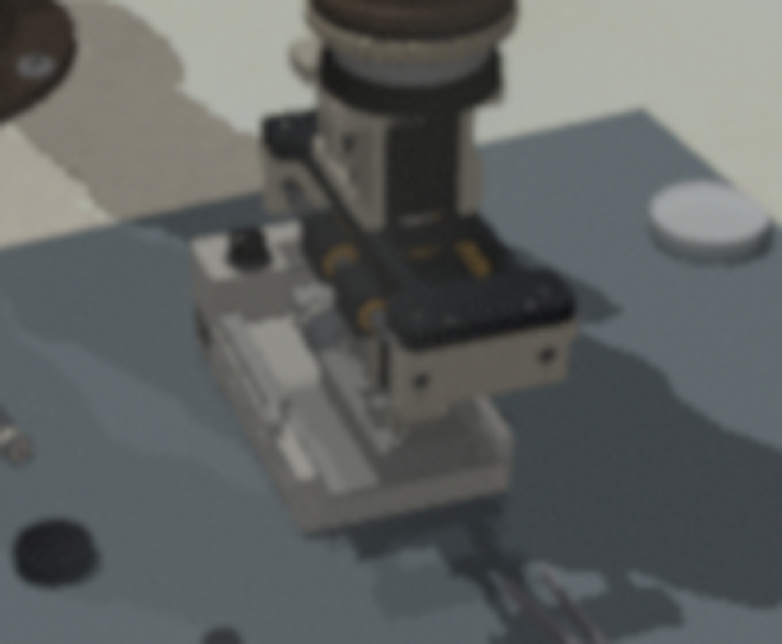

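Call:
arm_command(
  motion="0 0 -0.4 0 5;0 0 -0.8 0 5;0 0 -1.2 0 5;0 0 -1.6 0 5;0 0 -2 0 5;0 0 -2 0 5",
)

```text
clock: 21.25
tool_pos: [534.0, 102.4, 74.4]
tcp_rot: [0.48, -0.48, 0.519, -0.519]
wrist_force: [-0.1, 0.6, -0.1]
grip_width: 11.6
```

Call:
arm_command(
  motion="0 0 -0.4 0 5;0 0 -0.8 0 5;0 0 -1.2 0 5;0 0 -1.6 0 5;0 0 -2 0 5;0 0 -2 0 5",
)

```text
clock: 22.0
tool_pos: [514.1, 103.9, 74.4]
tcp_rot: [0.48, -0.48, 0.519, -0.519]
wrist_force: [0.3, -0.6, -0.3]
grip_width: 11.7
```

Run:
```python
from h import *
plan(*wd(-15,0,74),-94.5); print(manip.read_state()['wrist_torque'])
im,c=shot('wrist','w19')
crop(im,40,115,400,320,2.2,'w19c')
```

```text
shift cm [-0.04  0.04 -1.16] turn 0.04 from [514.1 103.9  74.4] yaw -94.46 F [ 0.3 -0.6 -0.3]
[-0.0295273  -0.16295278 -0.00017459]
```

View pics/w19c.png

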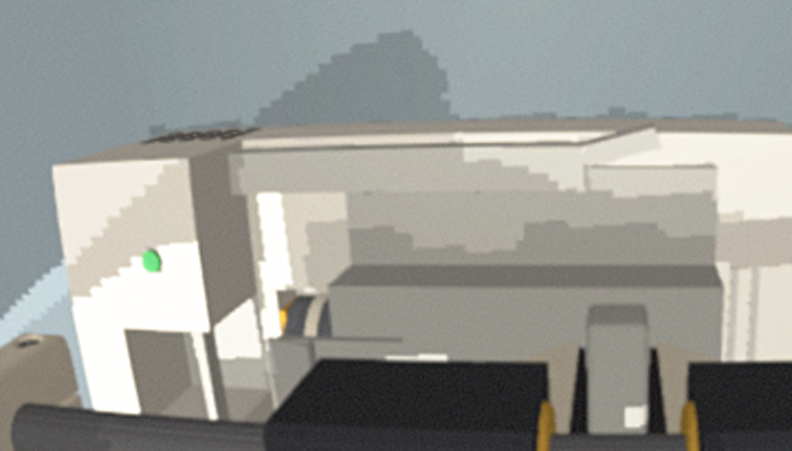

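Call:
arm_command(
  motion="0 0 -0.3 0 5;0 0 -0.6 0 5;0 0 -0.9 0 5;0 0 -1 0 5;0 0 -1 0 5",
)

```text
clock: 22.68
tool_pos: [504.4, 104.7, 74.4]
tcp_rot: [-0.48, 0.48, -0.519, 0.519]
wrist_force: [-0.3, -0.1, -1.1]
grip_width: 11.7
```

Call:
arm_command(
  motion="0 0 -0.1 0 5;0 0 -0.2 0 5;0 0 -0.3 0 5;0 0 -0.4 0 5;0 0 -0.4 0 5",
)

```text
clock: 23.3
tool_pos: [500.4, 105.0, 74.4]
tcp_rot: [0.48, -0.48, 0.519, -0.519]
wrist_force: [0.4, -0.2, -0.3]
grip_width: 12.0
```

Call:
arm_command(
  motion="0 0 -0.1 0 5;0 0 -0.2 0 5;0 0 -0.3 0 5;0 0 -0.4 0 5;0 0 -0.4 0 5",
)

```text
clock: 23.92
tool_pos: [496.4, 105.3, 74.4]
tcp_rot: [-0.48, 0.48, -0.519, 0.519]
wrist_force: [-0.0, -0.2, -0.6]
grip_width: 11.3
```

Run:
```python
from h import *
plan(*wd(0,0,74),-94.5); print(manip.read_state()['wrist_torque'])
im,c=shot('wrist','w20')
crop(im,40,115,400,320,2.2,'w20c')
```

```text
shift cm [-0.04  0.04 -0.89] turn 0.03 from [496.4 105.3  74.4] yaw -94.47 F [-0.  -0.2 -0.6]
[-0.0012272  -0.12816499  0.04113167]
```

View pics/w20c.png

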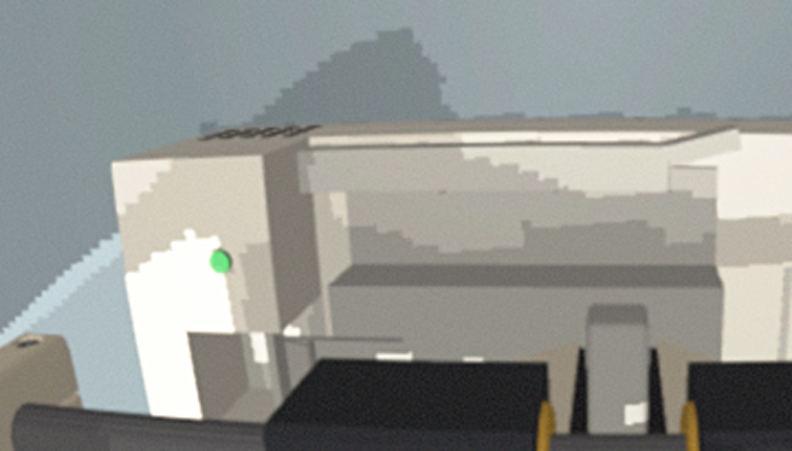

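Call:
arm_command(
  motion="0 0 -0.05 0 5;0 0 -0.1 0 5;0 0 -0.15 0 5;0 0 -0.2 0 5;0 0 -0.2 0 5",
)

```text
clock: 24.6
tool_pos: [494.6, 105.5, 74.5]
tcp_rot: [-0.48, 0.48, -0.519, 0.519]
wrist_force: [1.7, -0.4, -2.1]
grip_width: 11.6
```

Call:
arm_command(
  motion="0 0 -0.05 0 5;0 0 -0.1 0 5;0 0 -0.1 0 5;0 0 -0.1 0 5",
)

```text
clock: 25.1
tool_pos: [493.8, 105.6, 74.5]
tcp_rot: [-0.48, 0.48, -0.519, 0.519]
wrist_force: [2.4, 0.1, -2.2]
grip_width: 11.7
```

Call:
arm_command(
  motion="0 0 -0.05 0 5;0 0 -0.1 0 5;0 0 -0.1 0 5;0 0 -0.1 0 5",
)

```text
clock: 25.6
tool_pos: [492.8, 105.7, 74.5]
tcp_rot: [-0.48, 0.48, -0.519, 0.519]
wrist_force: [5.0, -0.6, -1.0]
grip_width: 11.7
```

Call:
arm_command(
  motion="0 0 -0.05 0 5;0 0 -0.1 0 5;0 0 -0.1 0 5",
)

```text
clock: 25.98
tool_pos: [492.1, 105.8, 74.6]
tcp_rot: [-0.48, 0.48, -0.519, 0.519]
wrist_force: [4.6, -1.1, -0.8]
grip_width: 11.6
```

Call:
arm_command(
  motion="0 0 -0.05 0 5;0 0 -0.1 0 5;0 0 -0.1 0 5",
)

```text
clock: 26.35
tool_pos: [491.5, 105.8, 74.8]
tcp_rot: [-0.481, 0.479, -0.519, 0.52]
wrist_force: [6.3, -0.3, -2.0]
grip_width: 12.0
```

Call:
arm_command(
  motion="0 0 -0.05 0 5;0 0 -0.1 0 5;0 0 -0.1 0 5",
)

```text
clock: 26.72
tool_pos: [491.0, 105.9, 74.9]
tcp_rot: [-0.481, 0.479, -0.519, 0.52]
wrist_force: [8.2, -0.8, -1.1]
grip_width: 11.9
```

Call:
arm_command(
  motion="0 0 -0.05 0 5;0 0 -0.05 0 5;0 0 -0.05 0 5",
)

```text
clock: 27.1
tool_pos: [490.7, 105.9, 74.9]
tcp_rot: [-0.481, 0.479, -0.519, 0.52]
wrist_force: [9.3, -1.1, -2.2]
grip_width: 11.8
```

Call:
arm_command(
  motion="0 0 -0.05 0 5;0 0 -0.1 0 5;0 0 -0.1 0 5",
)

```text
clock: 27.48
tool_pos: [490.2, 106.1, 75.1]
tcp_rot: [-0.481, 0.479, -0.518, 0.52]
wrist_force: [9.7, -0.8, -1.9]
grip_width: 11.7
```

Call:
arm_command(
  motion="0 0 -0.05 0 5;0 0 -0.05 0 5;0 0 -0.05 0 5",
)

```text
clock: 27.85
tool_pos: [489.9, 106.1, 75.1]
tcp_rot: [-0.481, 0.479, -0.518, 0.52]
wrist_force: [9.6, -1.6, -1.7]
grip_width: 11.5
```

Run:
```python
from h import *
plan(*wd(0,0,74),-94.5); print(manip.read_state()['wrist_torque'])
im,c=shot('wrist','w21')
crop(im,40,115,400,320,2.2,'w21c')
```

```text
shift cm [-0.02  0.11 -0.23] turn -0.01 from [489.9 106.1  75.1] yaw -94.51 F [ 9.6 -1.6 -1.7]
[-0.39345561 -2.59737587  0.05061489]
```

View pics/w21c.png

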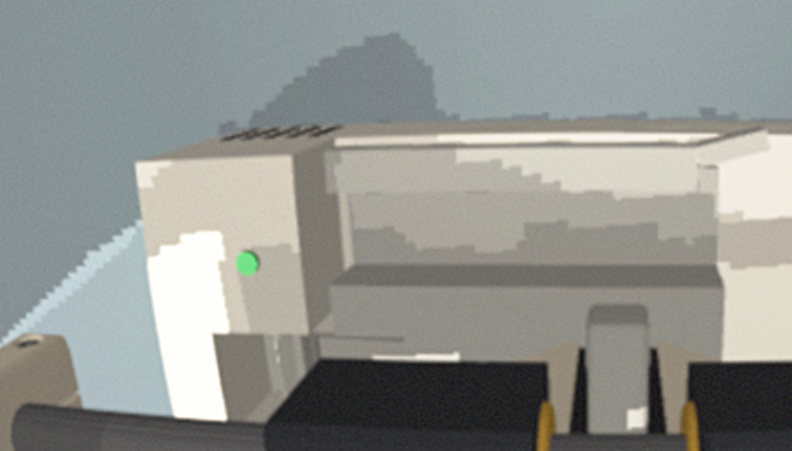

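Call:
arm_command(
  motion="0 0 -0.05 0 5;0 0 -0.05 0 5;0 0 -0.05 0 5",
)

```text
clock: 28.28
tool_pos: [487.0, 105.9, 74.5]
tcp_rot: [-0.48, 0.48, -0.519, 0.519]
wrist_force: [4.9, -1.5, -0.0]
grip_width: 11.4
```

Call:
arm_command(
  motion="0 0 -0.05 0 5;0 0 -0.05 0 5;0 0 -0.05 0 5",
)

```text
clock: 28.65
tool_pos: [486.9, 106.0, 74.6]
tcp_rot: [-0.48, 0.48, -0.519, 0.519]
wrist_force: [5.8, -1.7, 0.4]
grip_width: 11.4
```

Call:
arm_command(
  motion="0 0 -0.05 0 5;0 0 -0.05 0 5;0 0 -0.05 0 5",
)

```text
clock: 29.02
tool_pos: [486.9, 106.0, 74.7]
tcp_rot: [-0.48, 0.48, -0.519, 0.52]
wrist_force: [6.5, -2.2, 0.6]
grip_width: 11.5
```

Call:
arm_command(
  motion="0 0 0.05 0 5;0 0 0.1 0 5;0 0 0.12 0 5;0 0 0.12 0 5",
)

```text
clock: 29.52
tool_pos: [487.0, 106.0, 74.4]
tcp_rot: [0.48, -0.48, 0.519, -0.519]
wrist_force: [3.7, -1.0, 0.1]
grip_width: 11.5
```

Run:
```python
from h import *
plan(*wd(0,0,74),-94.5); print(manip.read_state()['wrist_torque'])
im,c=shot('wrist','w22')
crop(im,40,115,400,320,2.2,'w22c')
```

```text
shift cm [-0.05  0.04  0.06] turn 0.03 from [487.  106.   74.4] yaw -94.47 F [ 3.7 -1.   0.1]
[-0.33261606 -0.9321654  -0.04527606]
```

View pics/w22c.png

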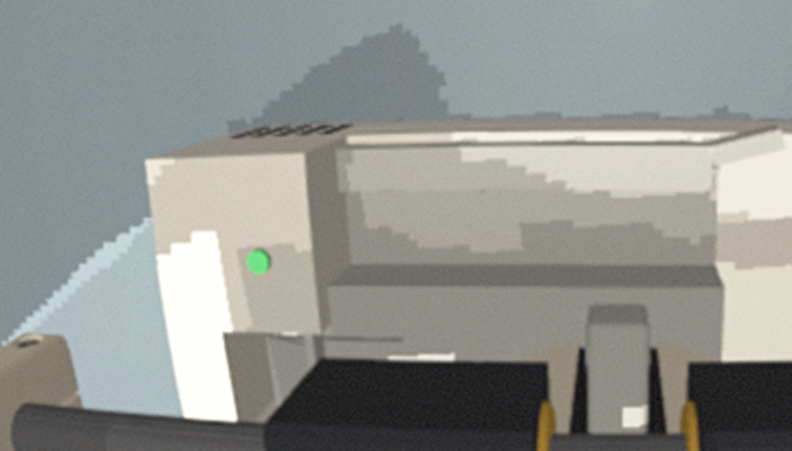

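Call:
arm_command(
  motion="0 0 0.04 0 5;0 0 0.07 0 5;0 0 0.07 0 15;0 0 0.07 0 20;0 0 0.07 0 30;0 0 0.07 0 35;0 0 0.07 0 35",
)

```text
clock: 30.45
tool_pos: [487.9, 106.0, 74.4]
tcp_rot: [0.48, -0.48, 0.519, -0.519]
wrist_force: [0.0, 1.0, -0.3]
grip_width: 31.8
```

Call:
arm_command(
  motion="0 -1 0 0 35;0 -3 0 0 35;0 -6 0 0 35;0 -9 0.5 0 35;0 -12 1 0 35;0 -13 3 0 35;0 -13 6 0 35;0 -13 6 0 35;0 -13 6 0 35",
)

```text
clock: 31.58
tool_pos: [546.9, 101.5, 204.5]
tcp_rot: [0.48, -0.48, 0.519, -0.519]
wrist_force: [0.6, -0.4, -0.5]
grip_width: 32.3
```

Run:
```python
from h import *
plan(*wd(0,0,74),-94.5)
im,c=shot('wrist','w23')
crop(im,40,115,400,320,2.2,'w23c')
```

```text
shift cm [-0.03 13.05 -5.94] turn 0.04 from [546.9 101.5 204.5] yaw -94.46 F [ 0.6 -0.4 -0.5]
```

View pics/w23.png

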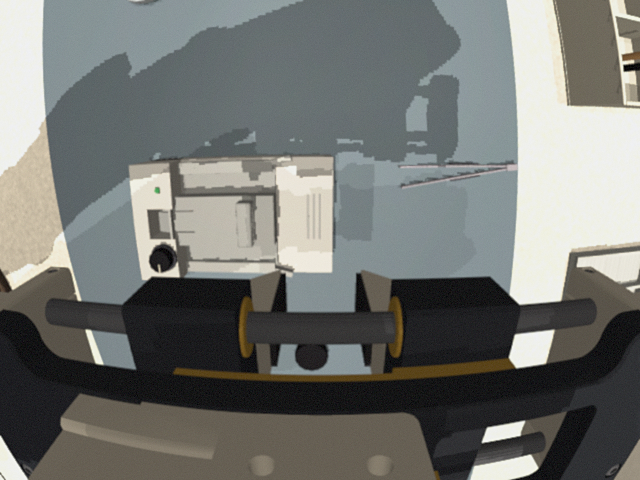

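Run:
```python
from h import *
im=cv2.imread('pics/w23.png')
crop(im,120,145,345,285,3.5,'w23d')
c=eyes.get_calibration('wrist');print(manip.read_state()['clock'])
im,c=shot('top','t23'); im2=im; crop(im,180,150,540,380,2.2,'t23c')
```

```text
31.625
```

View pics/w23d.png

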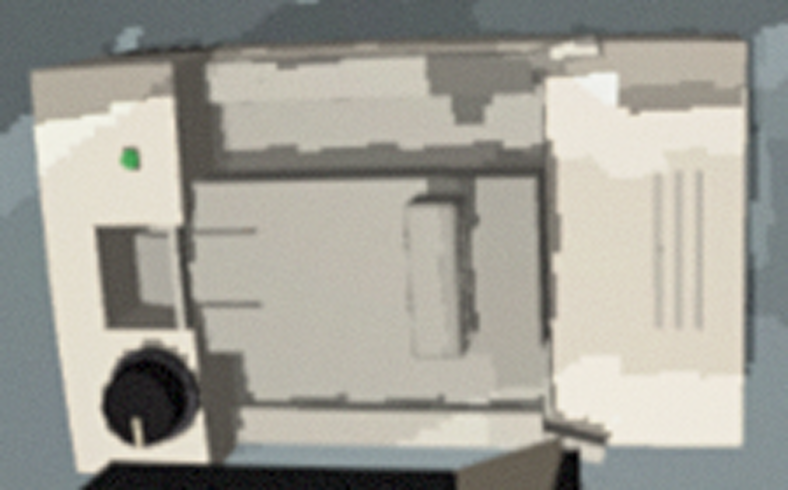

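View pics/t23c.png

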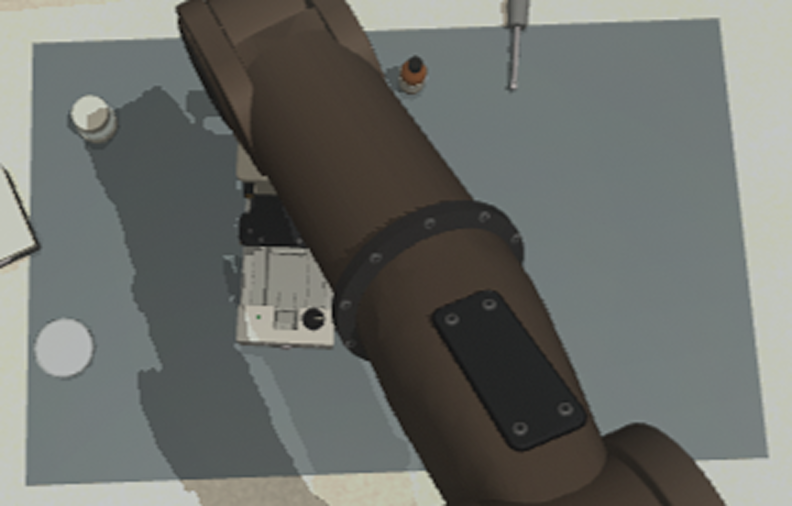

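Run:
```python
from h import *
c=eyes.get_calibration('wrist'); c['pose']=np.load('pics/w23.npy')
f=lambda u,v,z:pk(at_z(c,'wrist',u/3.5+120,v/3.5+145,z))
for n,u,v,z in [('deck front',745,240,34),('head face',180,200,61),('head back',45,240,61),('hood rear',545,260,54),('rib front top',408,270,68),('rib rear top',463,270,68),('tip',135,268,52),('tip',135,268,57)]: print(n,np.round(f(u,v,z),1))
```

```text
deck front [-70.7  -1.6  34. ]
head face [ 61.3 -17.9  61. ]
head back [99.2 -8.9 61. ]
hood rear [-24.2  -1.4  54. ]
rib front top [ 4.9 -2.6 68. ]
rib rear top [-7.6 -2.6 68. ]
tip [79.2  0.6 52. ]
tip [76.8 -0.7 57. ]
```

Run:
```python
from h import *
plan(*wd(50,60,135),-94.5)
```

```text
shift cm [  5.96   6.96 -10.94] turn 0.06 from [546.8 101.5 204.5] yaw -94.44 F [ 0.  -0.7  0.3]
```

Call:
arm_command(
  motion="1.5 0 -2.5 0 35;3 1 -5 0 35;4.5 3 -8 0 35;6 5 -11 0 35;6 7 -11 0 35;6 7 -11 0 35;6 7 -11 0 35",
)

```text
clock: 32.55
tool_pos: [433.8, 50.5, 135.1]
tcp_rot: [-0.481, 0.48, -0.519, 0.519]
wrist_force: [-0.7, 0.4, -0.1]
grip_width: 32.1
```

Run:
```python
from h import *
im,c=shot('wrist','w24')
print(pk(Rt()[0]),[np.round(proj(c,'wrist',wd(*q)),0) for q in [(66,0,55),(65,0,61),(67,0,57.5),(62,0,61)]])
u,v=proj(c,'wrist',wd(66,0,57)).astype(int)
u=np.clip(u,80,560);v=np.clip(v,70,410)
crop(im,u-80,v-65,u+80,v+65,4.8,'w24c')
```

```text
[ 49.00033269  59.94579007 135.24047054] [array([291., 151.]), array([292., 152.]), array([289., 151.]), array([297., 152.])]
```

View pics/w24c.png

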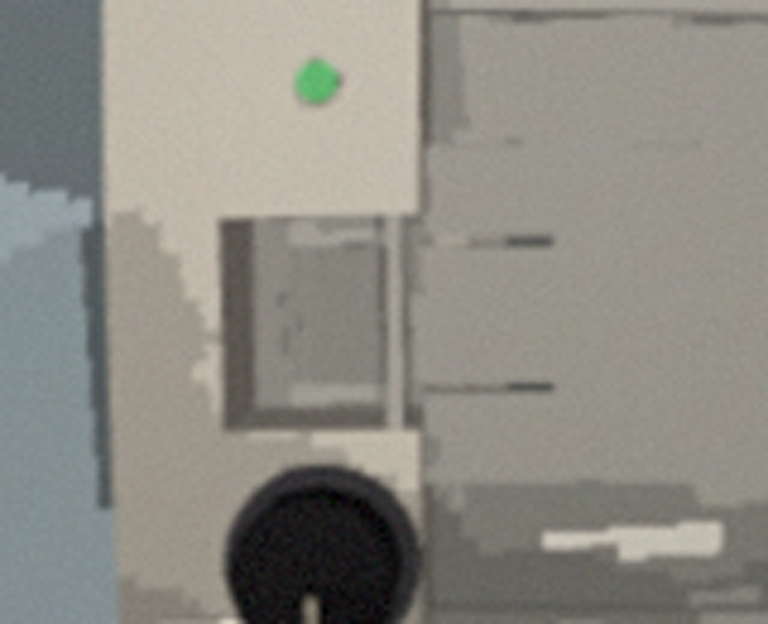

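```bash
python3 -c "
from workcell import job
print(job.finish_job())"
```

```text
the job is handed in; nothing more can be done
None
```

The fat cell is in the pack's trough with its button end towards the raised head. The cover is slid home under both rails and its tongue has clicked up behind the ledge. I handed the job in at about 32.6 s, with the gripper open and well clear of everything.

**Cell:** Released about 4 mm above the trough floor, it dropped in cleanly. A picture from above showed it seated with its button against the contact.

**Cover:** It was laid on the front deck with at most about 6.6 N downward, then slid in against at most about 3 N of drag. The highest push I read at the ledge was about 9.7 N. The cover then jumped forward about 3 mm, the force dropped to about 5 N, and it sat against the rigid stop at 6.5 N or less. Force is only reported at the end of each move, so a brief peak in between would not show.

**Last checks:** The pictures show:
- The cover's front is flush with the head's face, and the barb's rear edge is just behind the ledge.
- The far runner is visibly under its rail. The near one I saw only at low resolution.
- My image estimate puts the cover 0.5 to 1.5 mm short of its nominal home. Some of that range falls outside the clicked position, but it is within my measuring error. I took the jump, the rigid stop and the barb's position as deciding it, and did not try a pull test.

**Other items:** My moves kept clear of everything else on the bench. The last overhead picture was partly blocked by the arm, so I did not check each item again at the end.

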